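Charge the mill jar with pebbles

TASK

Take the scoop, lever up the lid of the pebble bin with the scoop's thin nose and leave the lid standing open. Then scoop all four porcelain pebbles out of the bin and tip them into the open mill jar, and lay the scoop back down flat, right way up, on the bench top. Do not touch the pebbles or the lid with the gripper, leave the jar where it stands, and do not disturb anything else.

Things in the scene. Friction and masses are not known exactly. Their poses are not given: they have to be found in the camera images.
- pebble_bin: Low plywood bin fixed to the bench, 162 mm long (x), 114 mm wide (y). Origin: centre of its underside; x points from the low front wall (which faces the robot) to the high back wall. Inside 150 by 102 mm; walls 6 mm, floor 5 mm thick. Front wall 22 mm high, back wall 60 mm, from the bench; the side walls slope between. The pebbles lie on its floor, under the lid.
- bin_lid (a joint): Angle of the bin's hinged wooden lid (rad): 0 shut (sloping down to the front), grows as the front edge rises, about 1.8 upright, stop at 2.0. The hinge is stiff: the lid stays where it is left; raising its edge takes about 1.5 N. A 5 mm board 120 mm wide, 184 mm from hinge to front edge, two thin battens on top, no knob.
- lid_hinge (a point): Middle of the hinge line, on the top outer edge of the bin's back wall (81 mm along the bin's x from its origin, 60 mm above the bench); the line runs along the bin's y.
- lid_edge (a point): Middle of the lid's free front edge, on its underside; when the lid is shut it overhangs the outer face of the front wall by about 17 mm, and its underside is there about 19 mm above the bench.
- scoop: Aluminium hand scoop with a wooden handle, 195 mm long, about 0.18 kg. Origin: centre of the pan's underside; x to the open nose, z up. Pan from x = -48 to +48 mm, 90 mm wide, floor 2 mm thick; side walls 34 mm high at the back, sloping down from x = -6 mm to nothing at x = +34 mm.
- scoop_grip (a point): On the centre line of the scoop's handle, a good place to grip it, at (-88, 0, 50) mm in the scoop's frame. The handle is 20 mm wide (along the scoop's y) and 22 mm high with flat sides; it rises backward at 31 degrees from (-50, 0, 27) to (-146, 0, 85) mm.
- scoop_nose (a point): Middle of the scoop's front edge, on its underside, at (48, 0, 0) mm in the scoop's frame. The last 14 mm before it is a plain thin blade without side walls, 1 mm thick at the edge.
- mill_jar: Open round white ceramic mill jar without a lid, 154 mm across, 75 mm high, straight walls about 7 mm thick, bottom 7 mm thick; loose, about 0.7 kg. Origin: centre of its underside, z up.
- pebble_1: One of four like white porcelain mill pebbles: flattened rounds 32 mm across and 25 mm high, 30 g, polished and slippery (friction about 0.3). Origin: its centre; z is the short axis.
- pebble_2: One of four like white porcelain mill pebbles: flattened rounds 32 mm across and 25 mm high, 30 g, polished and slippery (friction about 0.3). Origin: its centre; z is the short axis.
- pebble_3: One of four like white porcelain mill pebbles: flattened rounds 32 mm across and 25 mm high, 30 g, polished and slippery (friction about 0.3). Origin: its centre; z is the short axis.
- pebble_4: One of four like white porcelain mill pebbles: flattened rounds 32 mm across and 25 mm high, 30 g, polished and slippery (friction about 0.3). Origin: its centre; z is the short axis.
- bottle: Spray bottle, 43 by 102 mm, 236 mm tall; a bystander, loose. Origin: centre of its underside.
- crock: Small crock of brushes, about 73 by 87 mm, 227 mm tall; a bystander, loose. Origin: centre of its underside.
- tumbler: Unglazed tumbler, 65 mm across, 67 mm high; a bystander, loose. Origin: centre of its underside.
- dark_cup: Dark brown cup, 62 mm across, 59 mm high; a bystander, loose. Origin: centre of its underside.
- plaster_mould: Plaster sprig mould, a white block 52 by 70 mm, 31 mm high; a bystander, loose. Origin: centre of its underside.
- lidded_jar: Glaze jar with a dark lid, 58 mm across, 74 mm high; a bystander, loose. Origin: centre of its underside.

How it is judged:
By the outcome, as a careful person would: the job done as asked, in the order asked, and still so for the second after the job is handed in, with the robot touching nothing.
It also fails if it takes over 72 s, if anything falls off the work surface, if the arm or the gripper's body presses on something with over 40 N, if the wrist force passes 120 N, or if a joint passes its speed limit or range.

ROBOT

A 6-joint arm with a two-finger parallel gripper is mounted at the origin on a cart in front of the work surface, level with it; the furniture and walls round the work are solid. World frame = base frame: x ahead of the robot, y to its left, z up, the work surface at z = 0. Lengths are in m, angles in degrees, forces in N, time in s.
With the tool pointing down it reaches from about 0.325 to 0.85 m from the base axis. Payload 4.4 kg.
Tool frame: the origin (TCP) lies midway between the tips of the shut fingers; the grasp point (between the pads) lies 19 mm behind it (ctrl.hold_point_z is the distance from the TCP to the grasp point, in m); z points along the fingers, y is the line along which they close (so a half turn about z gives the same grasp; the last joint's range is limited). The gripper opens to 94 mm and grips with 3 to 60 N. Pads are 16 mm wide; open, the fingers measure 119 mm over their backs; the gripper's body (75 mm by 177 mm) begins 78 mm behind the grasp point.
Start: joints at [55.548, 11.837, 88.321, -0, 79.842, -8.623], TCP at [0.251, 0.518, 0.205] pointing down, gripper open.
Joint ranges: [-156.59, 156.59], [-49.26, 127.26], [12.9, 141.05], [-63.56, 243.56], [4.71, 150.69], [-161.64, 161.64]. Speed limits (degrees/s): [159.86, 159.86, 180, 180, 180, 180].

INTERFACE

Orientations are given as a 3x3 rotation matrix whose columns are the frame's x, y, z axes.
In Python, from plant import status, optics, workorder, ctrl gives the robot as it stands.
- The arm moves only by the tool apply_moves, never from a script. Its arguments are lists of equal length, an entry for each row: "dp": the shift along the tool's x, y, z in mm, a list of three; "rot": the turn, a rotation vector about the tool's x, y, z in degrees, a list of three; "jaw": the gripper's target within -1 to 1 (fully open at 1, half-way at 0, shut at -1). A call has 1 to 20 rows; each row shifts and turns the commanded pose from where the row before left it, along the tool's axes as they then stand; what a row does not reach is not made up. A row lasts 1/10 s, in which the tool goes at most 50 mm and 8.59 degrees, less where a joint would pass 70% of its speed; a pose out of reach is approached as far as the arm can. A call with a gripper value outside its range is refused whole. The fingers move at their own pace and stop on an object; "squeeze" is the grip in N (left out, the last holds). Time passes only in rows, so rows that do not move let the fingers close. It gives the time, the measured TCP pose, the force, the opening and the grip force at its end, in the units of the state.
- status.read_state(): the state, without advancing time (a new reading comes with each control period).
- optics.snapshot(name): name is "scene" or "top" or "wrist"; returns a dict with "img" (384x512x3 uint8, red, green, blue), "range_z" (384x512 float32, m along the optical axis (not along the pixel's ray), 0 where there is no reading), "camera_matrix" (3x3 intrinsics, pixels), "pose" (4x4, takes a point from camera to world coordinates). Camera axes: x right, y down, z forward; pixel columns grow to the right and rows downward; lengths in m; the calibration is good to about 2 mm. The wrist camera is an equidistant fisheye: a pixel r from the principal point sees the ray r / f radians off the axis. A picture is of the moment at which its call begins.
- workorder.finish_job(): hands the job in; it is judged then, once.
The state is a dict: "time_s": time; "qpos": joint angles; "joint_velocities": joint speeds; "effort": joint torques, N m; "ee_pos": TCP position; "tcp_rot": TCP orientation; "force": force on the tool from outside, world axes, zero at the start; "wrist_torque": the same for the moment, N m; "width": opening from 0.0 (shut) to 1.0 (fully open); "grip_force": force on a finger pad.
Only numpy, scipy, OpenCV 4.12 (cv2) and the standard library are available. Lean on these libraries where they do the work, as an engineer would, in place of code of your own. Each camera call takes 0.05 s, during which the arm holds its last target. There are 200 camera calls.

## Working session

There is one attempt and no reset: what is moved stays moved. The work goes in short steps, Python scripts to look and compute and a tool call to move; the robot and the scene stay as the last step left them, time stands still between calls to the robot, and variables do not carry over. Pictures are saved under pics/ and viewed, at most 10 in all, crops included, and the job is handed in when it is done.

Besides the shell and the picture viewer there is one more tool, called after "Call:" as a command line: name --argument value ..., lists and objects as JSON in quotes. apply_moves: Moves the arm, as the interface text tells. Its arguments: {"type":"object","properties":{"dp":{"type":"array","items":{"type":"array","items":{"type":"number"}}},"rot":{"type":"array","items":{"type":"array","items":{"type":"number"}}},"jaw":{"type":"array","items":{"type":"number"}},"squeeze":{"type":"number"}},"required":["dp","rot","jaw"]}

```bash
mkdir -p pics; ls; python3 - <<'E'
from plant import status, optics, workorder, ctrl
import cv2,numpy as np
s=status.read_state()
print({k:np.round(v,3).tolist() for k,v in s.items()}, ctrl.hold_point_z)
a=optics.snapshot("scene");b=optics.snapshot("top")
np.savez("s0.npz",**a);np.savez("t0.npz",**b)
for n,x in(("scene0",a),("top0",b)):
    cv2.imwrite(f"pics/{n}.png",cv2.resize(x["img"][:,:,::-1],(800,600)))
    print(n,x["camera_matrix"],x["pose"].round(3))
E
```

```text
pics
{'time_s': 0.0, 'qpos': [55.548, 11.883, 88.403, -0.001, 79.843, -8.621], 'joint_velocities': [-0.108, -0.127, 0.031, -0.041, 0.036, -0.063], 'effort': [0.0, -37.088, -28.141, 0.07, 0.036, -0.0], 'ee_pos': [0.25, 0.517, 0.204], 'tcp_rot': [[-0.9, 0.436, -0.001], [0.436, 0.9, -0.002], [0.0, -0.002, -1.0]], 'force': [0.459, -0.424, 0.001], 'wrist_torque': [-0.028, 0.061, -0.09], 'grip_force': 0.0, 'width': 0.998} 0.0188
scene0 [[377.19273365   0.         255.00469245]
 [  0.         377.19273365 188.93134544]
 [  0.           0.           1.        ]] [[ 0.714 -0.385  0.584 -0.163]
 [-0.7   -0.383  0.603 -0.814]
 [-0.008 -0.84  -0.543  0.821]
 [ 0.     0.     0.     1.   ]]
top0 [[471.84496047   0.         259.271961  ]
 [  0.         471.84496047 187.44756824]
 [  0.           0.           1.        ]] [[ 0.019 -0.988  0.15   0.319]
 [-1.    -0.019 -0.    -0.022]
 [ 0.003 -0.15  -0.989  1.908]
 [ 0.     0.     0.     1.   ]]
```

View pics/scene0.png

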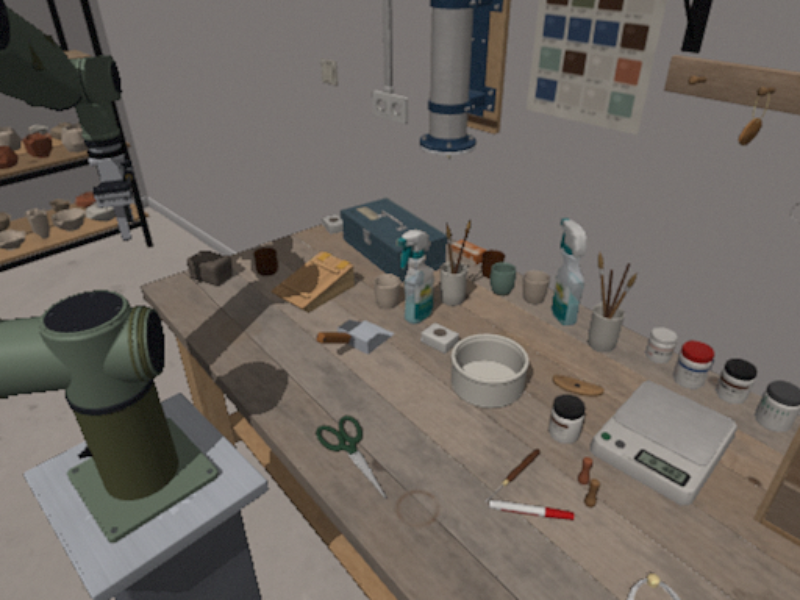

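View pics/top0.png

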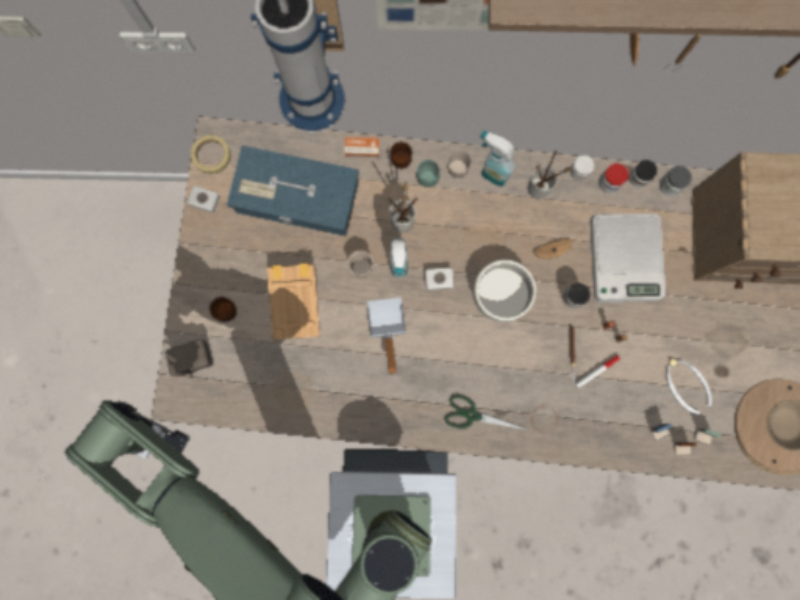

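Scene: bin at about (318,280), scoop (360,336), jar (489,370). Top: bin (293,300), scoop (387,335) with the handle toward the robot, jar (505,290).

```bash
cat > h.py <<'E'
import numpy as np,cv2
def cloud(d):
    z=d["range_z"];v,u=np.mgrid[:z.shape[0],:z.shape[1]];K=d["camera_matrix"]
    P=np.stack([(u-K[0,2])/K[0,0]*z,(v-K[1,2])/K[1,1]*z,z],-1)
    W=P@d["pose"][:3,:3].T+d["pose"][:3,3];W[z<=0]=np.nan;return W
def wcloud(d):
    z=d["range_z"];v,u=np.mgrid[:z.shape[0],:z.shape[1]];K=d["camera_matrix"]
    x=(u-K[0,2])/K[0,0];y=(v-K[1,2])/K[1,1];r=np.hypot(x,y)+1e-9
    t=np.tan(np.minimum(r,1.5));P=np.stack([x/r*t*z,y/r*t*z,z],-1)
    W=P@d["pose"][:3,:3].T+d["pose"][:3,3];W[(z<=0)|(r>1.4)]=np.nan;return W
E
python3 - <<'E'
from h import *
for n in("t0","s0"):
    d=np.load(n+".npz");W=cloud(d);f=800/512
    boxes={"t0":dict(bin=(262,258,325,345),scoop=(362,292,412,380),jar=(470,255,540,325),mould=(422,262,458,292),tumb=(345,245,375,278),bottle=(385,235,412,280),dark=(205,292,242,325)),
     "s0":dict(bin=(270,248,360,312),scoop=(312,315,396,355),jar=(445,330,532,410))}[n]
    for k,(a,b,c,e) in boxes.items():
        sl=np.s_[int(b/f):int(e/f),int(a/f):int(c/f)]
        Q=W[sl].reshape(-1,3);Q=Q[Q[:,2]>(0.008 if k!="scoop" else .008)]
        r=cv2.minAreaRect(Q[:,:2].astype(np.float32)*1000)
        print(n,k,len(Q),np.nanmin(Q,0).round(3),np.nanmax(Q,0).round(3),[np.round(x,1) for x in r])
        if k=="jar":
            R=Q[Q[:,2]>.068];print(" jar rim", cv2.minEnclosingCircle(R[:,:2].astype(np.float32)*1000),np.median(R[:,2]))
        if k=="scoop":
            H=Q[Q[:,2]>.03]; print(" high",H.mean(0), cv2.fitLine(H[:,:2].astype(np.float32),cv2.DIST_L2,0,.01,.01).ravel())
            img=d["img"][sl].reshape(-1,3)
E
python3 - <<'E'
import sys;sys.path.insert(0,'.')
from h import *
d=np.load("t0.npz");W=cloud(d)
for name,(x0,x1,y0,y1) in dict(scoop=(.28,.56,-.05,.1),bin=(.38,.6,.13,.33)).items():
    m=(W[...,0]>x0)&(W[...,0]<x1)&(W[...,1]>y0)&(W[...,1]<y1)
    ys,xs=np.where(m);a,b,c,e=xs.min(),ys.min(),xs.max(),ys.max();print(name,a,b,c,e)
    print("\n".join(" ".join("%3d"%(1000*z) for z in r) for r in W[b:e:2,a:c:2,2]))
E
```

```text
t0 bin 1455 [0.473 0.187 0.008] [0.695 0.355 0.081] [array([585.2, 271.2]), array([222.2, 162.9]), np.float64(2.0)]
t0 scoop 302 [ 0.386 -0.037  0.008] [0.613 0.092 0.096] [array([499.5,  27.4]), array([226.8, 125.9]), np.float64(1.2)]
 high [0.45716951 0.01376235 0.06162049] [0.98998    0.14120787 0.4571695  0.01376235]
t0 jar 806 [ 0.531 -0.367  0.008] [ 0.715 -0.188  0.087] [array([ 623.1, -278. ]), array([182.8, 180. ]), np.float64(0.4)]
 jar rim ((610.8275756835938, -273.27459716796875), 77.01155853271484) 0.07403183443098027
t0 mould 233 [ 0.618 -0.155  0.009] [ 0.69  -0.069  0.044] [array([ 650.3, -112.2]), array([65.3, 82.3]), np.float64(14.8)]
t0 tumb 157 [0.642 0.063 0.008] [0.728 0.141 0.079] [array([684.7, 100.9]), array([85.8, 78.1]), np.float64(2.0)]
t0 bottle 261 [ 0.619 -0.032  0.009] [0.758 0.029 0.247] [array([ 6.897e+02, -2.000e-01]), array([140.3,  59.5]), np.float64(5.1)]
t0 dark 173 [0.519 0.407 0.008] [0.601 0.486 0.071] [array([561.3, 445.2]), array([78.1, 81.7]), np.float64(87.2)]
s0 bin 1247 [0.479 0.191 0.008] [0.804 0.459 0.072] [array([622.5, 285.4]), array([278.7, 276.9]), np.float64(65.7)]
s0 scoop 388 [ 0.398 -0.029  0.008] [0.59  0.076 0.097] [array([489.3,  13. ]), array([185. ,  96.8]), np.float64(11.5)]
 high [0.45742602 0.00679461 0.05894025] [0.98631865 0.16484988 0.457426   0.00679461]
s0 jar 1958 [ 0.534 -0.353  0.008] [ 0.689 -0.112  0.08 ] [array([ 637.4, -246.2]), array([234.4, 152.3]), np.float64(49.9)]
 jar rim ((611.6919555664062, -275.2585754394531), 79.09500122070312) 0.07493249597107288
scoop 227 199 265 269Traceback (most recent call last):
  File "<stdin>", line 7, in <module>
  File "<stdin>", line 7, in <genexpr>
  File "<stdin>", line 7, in <genexpr>
ValueError: cannot convert float NaN to integer
```

```bash
cat >> h.py <<'E'
from scipy.spatial.transform import Rotation as R, Slerp
def tool(yaw,a):
    "tool R: y along scoop +y at yaw, fingers tilted a deg forward of straight down"
    return R.from_euler('z',yaw,degrees=True)*R.from_euler('y',-a,degrees=True)*R.from_matrix(np.diag([-1.,1,-1]))
def plan(wps,start=None):
    "wps: (pos m, Rotation, nrows); prints rounded rows dp[mm], rot[deg]"
    from plant import status
    if start is None:
        s=status.read_state();p=np.array(s["ee_pos"]);r=R.from_matrix(np.array(s["tcp_rot"]))
    else: p,r=start
    for tp,tr,n in wps:
        p0,sl=np.array(p),Slerp([0,1],R.concatenate([r,tr])); dps=[];rots=[]
        for i in range(1,n+1):
            q=p0+(np.array(tp)-p0)*i/n;t=sl(i/n)
            d=np.round(r.inv().apply(q-p)*1000,0 if n>3 else 1);w=np.round((r.inv()*t).as_rotvec(degrees=True),1)
            p=p+r.apply(d/1000);r=r*R.from_rotvec(w,degrees=True);dps.append(d.tolist());rots.append(w.tolist())
        f=lambda L:str([[int(x) if x==int(x) else x for x in l] for l in L]).replace(' ','')
        print(n,"dp",f(dps));print("  rot",f(rots))
    return p,r
E
python3 - <<'E'
from h import *
plan([((.38,.02,.23),tool(8,0),16)])
E
```

```text
16 dp [[-21,-24,-2],[-20,-26,-1],[-19,-25,-2],[-18,-27,-1],[-17,-27,-2],[-16,-28,-1],[-15,-28,-2],[-14,-29,-1],[-12,-30,-2],[-12,-30,-2],[-11,-30,-1],[-9,-31,-2],[-9,-31,-1],[-7,-31,-2],[-6,-31,-2],[-5,-32,-1]]
  rot [[0,0,-2.1],[0,0,-2.1],[0,0,-2.1],[0,0,-2.2],[0,0,-2.1],[0,0,-2.1],[0,0,-2.1],[0,0,-2.1],[-0.1,0,-2.1],[0,0,-2.1],[0,0,-2.2],[0,0,-2.1],[0,0,-2.1],[0,0,-2.1],[0,0,-2.1],[0,-0.1,-2.1]]
```

Call:
apply_moves --dp '[[-21, -24, -2], [-20, -26, -1], [-19, -25, -2], [-18, -27, -1], [-17, -27, -2], [-16, -28, -1], [-15, -28, -2], [-14, -29, -1], [-12, -30, -2], [-12, -30, -2], [-11, -30, -1], [-9, -31, -2], [-9, -31, -1], [-7, -31, -2], [-6, -31, -2], [-5, -32, -1], [0, 0, 0], [0, 0, 0]]' --rot '[[0, 0, -2.1], [0, 0, -2.1], [0, 0, -2.1], [0, 0, -2.2], [0, 0, -2.1], [0, 0, -2.1], [0, 0, -2.1], [0, 0, -2.1], [0, 0, -2.1], [0, 0, -2.1], [0, 0, -2.2], [0, 0, -2.1], [0, 0, -2.1], [0, 0, -2.1], [0, 0, -2.1], [0, 0, -2.1], [0, 0, 0], [0, 0, 0]]' --jaw '[1, 1, 1, 1, 1, 1, 1, 1, 1, 1, 1, 1, 1, 1, 1, 1, 1, 1]'

```text
time_s: 1.9
ee_pos: [0.3801, 0.0207, 0.23]
tcp_rot: [[-0.991, -0.136, -0.001], [-0.136, 0.991, 0.001], [0.001, 0.001, -1.0]]
force: [-0.1, 0.0, 0.3]
width: 1.003
grip_force: 0.0
```

```bash
python3 - <<'E'
from h import *
from plant import optics,status
d=optics.snapshot("wrist");np.savez("w1.npz",**d)
print(status.read_state()["qpos"],d["camera_matrix"],d["pose"].round(3))
cv2.imwrite("pics/w1.png",cv2.resize(d["img"][:,:,::-1],(800,600)))
W=wcloud(d);print(np.nanmedian(W[...,2]))
E
```

```text
[-9.92094203e+00 -1.45486365e+01  1.11188052e+02  3.74697347e-02
  8.34281557e+01 -1.07850135e+02] [[297.31863964   0.         254.97237593]
 [  0.         297.31863964 189.95299444]
 [  0.           0.           1.        ]] [[-0.136  0.957  0.254  0.305]
 [ 0.991  0.131  0.036  0.011]
 [ 0.001  0.257 -0.966  0.41 ]
 [ 0.     0.     0.     1.   ]]
0.0005762865743053902
```

View pics/w1.png

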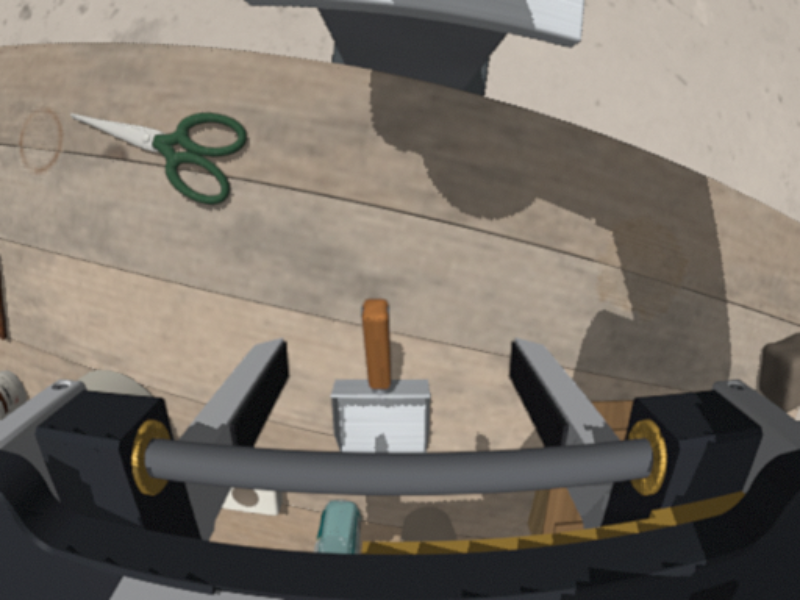

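The wrist image shows the scoop between the fingers: handle (375,300)–(380,388), pan (332–430, 382–452).

```bash
python3 - <<'E'
from h import *
d=np.load("w1.npz");W=wcloud(d);f=800/512
def box(a,b,c,e): return W[int(b/f):int(e/f),int(a/f):int(c/f)].reshape(-1,3)
T=box(440,270,500,340);print("table",np.nanmedian(T[:,2]))
H=box(355,290,400,392);H=H[H[:,2]>.03]
print(H.min(0),H.max(0))
l=cv2.fitLine(H.astype(np.float32),cv2.DIST_L2,0,.01,.01).ravel();print("handle line",l, np.degrees(np.arctan2(l[1],l[0])),np.degrees(np.arcsin(l[2])))
B=box(325,375,440,420);B=B[(B[:,2]>.026)&(B[:,2]<.042)]
print("rim",len(B),B.min(0),B.max(0))
P=box(325,375,440,455);P=P[(P[:,2]>.006)&(P[:,2]<.05)]
print("pan rect",cv2.minAreaRect(P[:,:2].astype(np.float32)*1000),P.min(0),P.max(0))
ys=range(int(376/f),int(455/f),3)
for y in ys: print(" ".join("%3.0f"%(1000*z) for z in W[y,int(322/f):int(442/f):3,2]))
y=int(395/f);print(W[y,int(322/f):int(442/f):5].round(3).tolist())
E
```

```text
table 0.00012992144888102075
[ 0.39513647 -0.00256684  0.03281731] [0.49270832 0.02821737 0.09327339]
handle line [ 0.8782173   0.13437097 -0.4589977   0.43366894  0.01193279  0.07370692] 8.699034 -27.322449
rim 320 [ 0.47991445 -0.02480631  0.02603258] [0.53018654 0.0675249  0.04166891]
pan rect ((521.9144897460938, 23.627792358398438), (103.15909576416016, 90.4186019897461), 8.354940414428711) [ 0.46929728 -0.02480631  0.00603558] [0.57697657 0.07529338 0.04965627]
  0  -0   1   1  -0  -1   1   0  -1   0  54  56  57  58  56  -0   1  -1  -1  -1   0   1  -1  -1  -1   0
 -1  -0   1   1   3   3   2   1   1   2  52  52  53 nan  51   1   2   4   2   3   3   2   3  -0   1   0
 -1   0   0  16  14  12  13  12  13  12  45  49  49  49  47  11  12  12  13  13  12  13  13   1   0   0
 -1   0  25  24  25  23  25  25  21  21  20  37  40  40  36  23  22  23  23  23  23  22  24  -0   1  -0
 -1  -1  34  34  33  34  33  35  34  34  34  34  35  36  31  31  31  32  32  32  31  34  34  -0  -2   1
 -0   0  34  13   2   1   2   2   2   2   1   1  30  31   1   2   3   3   3   2   3   2  16  -0  -2   0
 -0 
[... 812 characters left out ...]
 22   1  -1  -0
 -0  -0   0  22   5   3   2   3   2   2   2   3   1   2   1   3   2   1   2   2   1   2  22   1   1  -1
 -1   1   1  -0   7   3   2   4   2   3   1   1   2   2   2   3   2   2   1   2   3   2  14  -0   0   0
 -0  -1  -0  -0   3   2   2   1   2   2   2   2   2   3   3   3   3   3   3   2   4   2   6  -1  -1  -1
[[0.522, -0.036, -0.001], [0.503, -0.025, 0.033], [0.501, -0.018, 0.035], [0.501, -0.011, 0.034], [0.499, -0.004, 0.034], [0.499, 0.003, 0.034], [0.497, 0.01, 0.034], [0.497, 0.017, 0.033], [0.495, 0.024, 0.035], [0.496, 0.032, 0.031], [0.494, 0.038, 0.033], [0.494, 0.046, 0.03], [0.493, 0.053, 0.031], [0.49, 0.059, 0.036], [0.507, 0.071, -0.001], [0.505, 0.079, 0.001]]
```

```bash
python3 - <<'E'
from h import *
T=tool(8.4,35);g=np.array([.4565,.0157,.050]);z=T.as_matrix()[:,2];t=g+.0188*z
print(t)
plan([(t-.1*z,T,7),(t,T,5)])
d=np.load("t0.npz");W=cloud(d);f=800/512
Q=W[int(255/f):int(345/f),int(262/f):int(325/f)].reshape(-1,3)
Q=Q[np.isfinite(Q[:,0])&(Q[:,2]>.016)]
# lid plane
from numpy.linalg import lstsq
c,*_=lstsq(np.c_[Q[:,:2],np.ones(len(Q))],Q[:,2],rcond=None)
for _ in range(5):
    m=abs(np.c_[Q[:,:2],np.ones(len(Q))]@c-Q[:,2])<.006
    c,*_=lstsq(np.c_[Q[m,:2],np.ones(m.sum())],Q[m,2],rcond=None)
print("plane",c,m.sum(),"dir",np.degrees(np.arctan2(c[1],c[0])))
Q=Q[m];print(cv2.minAreaRect(Q[:,:2].astype(np.float32)*1000))
E
```

```text
[0.46716756 0.01727525 0.03459994]
7 dp [[-4,-2,16],[-3,-3,17],[-1,-2,16],[0,-2,17],[2,-3,17],[3,-2,16],[5,-3,16]]
  rot [[0,-5,-0.1],[0,-5,0],[0,-5,-0.1],[-0.1,-5,-0.1],[0,-5,0],[0,-5,-0.1],[0,-5.1,-0.1]]
5 dp [[0,0,20],[0,0,20],[0,0,20],[0,0,20],[0,0,20]]
  rot [[0,0,0],[0,0,0],[0,0,0],[0,0,0],[0,0,0]]
plane [ 0.22041777  0.01513972 -0.08417219] 1027 dir 3.9292743689367553
((575.8890991210938, 262.78997802734375), (183.5346221923828, 120.325927734375), 4.937783241271973)
```

Call:
apply_moves --dp '[[-4, -2, 16], [-3, -3, 17], [-1, -2, 16], [0, -2, 17], [2, -3, 17], [3, -2, 16], [5, -3, 16], [0, 0, 0], [0, 0, 20], [0, 0, 20], [0, 0, 20], [0, 0, 20], [0, 0, 20], [0, 0, 0], [0, 0, 0]]' --rot '[[0, -5, -0.1], [0, -5, 0], [0, -5, -0.1], [-0.1, -5, -0.1], [0, -5, 0], [0, -5, -0.1], [0, -5.1, -0.1], [0, 0, 0], [0, 0, 0], [0, 0, 0], [0, 0, 0], [0, 0, 0], [0, 0, 0], [0, 0, 0], [0, 0, 0]]' --jaw '[1, 1, 1, 1, 1, 1, 1, 1, 1, 1, 1, 1, 1, 1, 1]'

```text
time_s: 3.45
ee_pos: [0.4735, 0.0177, 0.0381]
tcp_rot: [[-0.815, -0.152, 0.56], [-0.124, 0.988, 0.088], [-0.567, 0.002, -0.824]]
force: [0.4, -0.2, -0.1]
width: 1.001
grip_force: 0.0
```

Call:
apply_moves --dp '[[0, 0, 0], [0, 0, 0], [0, 0, 0], [0, 0, 0], [0, 0, 0], [0, 0, 0], [0, 0, 0], [0, 0, 0]]' --rot '[[0, 0, 0], [0, 0, 0], [0, 0, 0], [0, 0, 0], [0, 0, 0], [0, 0, 0], [0, 0, 0], [0, 0, 0]]' --jaw '[-0.5, -1, -1, -1, -1, -1, -1, -1]' --squeeze 60

```text
time_s: 4.25
ee_pos: [0.4746, 0.0158, 0.0387]
tcp_rot: [[-0.814, -0.148, 0.562], [-0.121, 0.989, 0.084], [-0.569, 0.0, -0.823]]
force: [0.1, -0.3, 0.5]
width: 0.357
grip_force: 0.0
```

Call:
apply_moves --dp '[[4, 0, 0], [4, 0, 0], [0, 0, 0], [0, 0, 0]]' --rot '[[0, 0, 0], [0, 0, 0], [0, 0, 0], [0, 0, 0]]' --jaw '[-0.3, -0.3, -0.3, -0.3]'

```text
time_s: 4.65
ee_pos: [0.4682, 0.0163, 0.0365]
tcp_rot: [[-0.816, -0.146, 0.559], [-0.121, 0.989, 0.082], [-0.565, -0.001, -0.825]]
force: [-0.1, 0.0, -0.2]
width: 0.349
grip_force: 0.0
```

Call:
apply_moves --dp '[[0, 0, 0], [0, 0, 0], [0, 0, 0], [0, 0, 0], [0, 0, 0], [0, 0, 0]]' --rot '[[0, 0, 0], [0, 0, 0], [0, 0, 0], [0, 0, 0], [0, 0, 0], [0, 0, 0]]' --jaw '[-1, -1, -1, -1, -1, -1]'

```text
time_s: 5.25
ee_pos: [0.4685, 0.0161, 0.0367]
tcp_rot: [[-0.816, -0.146, 0.56], [-0.121, 0.989, 0.082], [-0.566, -0.001, -0.825]]
force: [-0.3, 0.1, 0.4]
width: 0.212
grip_force: 60.0
```

```bash
cat >> h.py <<'E'
import pickle
def S(pos,yaw,pitch=0):
    "scoop pose: yaw deg, pitch nose-up deg"
    M=np.eye(4);M[:3,:3]=(R.from_euler('z',yaw,degrees=True)*R.from_euler('y',-pitch,degrees=True)).as_matrix();M[:3,3]=pos;return M
def tcp():
    from plant import status
    s=status.read_state();M=np.eye(4);M[:3,:3]=np.array(s["tcp_rot"]);M[:3,3]=s["ee_pos"];return M
def G(): return np.load("G.npy")   # tool->scoop
def splan(wps,start=None):
    "wps (scoop4x4,n)"
    out=[]
    for M,n in wps:
        t=M@np.linalg.inv(G());out.append((t[:3,3],R.from_matrix(t[:3,:3]),n))
    return plan(out,start)
def B(): return np.load("B.npy")   # bin pose
def SB(x,z,y=0,pitch=0,nose=True):
    "scoop pose in the bin frame (mm) given the nose (or origin) point"
    M=S([0,0,0],0,pitch);M[:3,3]=np.array([x,y,z])/1000-(M[:3,:3]@[.048,0,0] if nose else 0)
    return B()@M
E
python3 - <<'E'
from h import *
np.save("G.npy",np.linalg.inv(tcp())@S([.5435,.0285,0],8.4))
np.save("B.npy",S([.586,.2635,0],4.5))
splan([(S([.52,.03,.09],8.4),5),(SB(-150,90),10),(SB(-135,30),5)])
E
```

```text
5 dp [[-6,1,-17],[-7,1,-18],[-6,1,-17],[-7,1,-18],[-6,1,-17]]
  rot [[0,0,0],[0,0,0],[0,0,0],[0,0,0],[0,0,0]]
10 dp [[8,24,-6],[8,24,-5],[9,24,-6],[8,24,-6],[9,23,-6],[8,24,-6],[9,23,-6],[9,24,-6],[10,23,-7],[9,24,-6]]
  rot [[0.2,0,0.3],[0.2,0,0.3],[0.3,0,0.4],[0.2,0,0.3],[0.2,0,0.3],[0.2,0,0.3],[0.2,0,0.4],[0.3,0,0.3],[0.2,0,0.3],[0.2,0,0.3]]
5 dp [[4,0,12],[5,0,11],[4,0,12],[4,0,11],[4,0,12]]
  rot [[0,0,0],[0,0,0],[0,0,0],[0,0,0],[0,0,0]]
```

Call:
apply_moves --dp '[[-6, 1, -17], [-7, 1, -18], [-6, 1, -17], [-7, 1, -18], [-6, 1, -17], [8, 24, -6], [8, 24, -5], [9, 24, -6], [8, 24, -6], [9, 23, -6], [8, 24, -6], [9, 23, -6], [9, 24, -6], [10, 23, -7], [9, 24, -6], [4, 0, 12], [5, 0, 11], [4, 0, 12], [4, 0, 11], [4, 0, 12]]' --rot '[[0, 0, 0], [0, 0, 0], [0, 0, 0], [0, 0, 0], [0, 0, 0], [0.2, 0, 0.3], [0.2, 0, 0.3], [0.3, 0, 0.4], [0.2, 0, 0.3], [0.2, 0, 0.3], [0.2, 0, 0.3], [0.2, 0, 0.4], [0.3, 0, 0.3], [0.2, 0, 0.3], [0.2, 0, 0.3], [0, 0, 0], [0, 0, 0], [0, 0, 0], [0, 0, 0], [0, 0, 0]]' --jaw '[-1, -1, -1, -1, -1, -1, -1, -1, -1, -1, -1, -1, -1, -1, -1, -1, -1, -1, -1, -1]'

```text
time_s: 7.25
ee_pos: [0.3312, 0.2434, 0.0682]
tcp_rot: [[-0.826, -0.078, 0.558], [-0.066, 0.997, 0.041], [-0.56, -0.003, -0.829]]
force: [0.2, 0.5, -2.1]
width: 0.209
grip_force: 60.0
```

Call:
apply_moves --dp '[[0, 0, 0], [0, 0, 0]]' --rot '[[0, 0, 0], [0, 0, 0]]' --jaw '[-1, -1]'

```text
time_s: 7.45
ee_pos: [0.3314, 0.2433, 0.0688]
tcp_rot: [[-0.826, -0.078, 0.559], [-0.066, 0.997, 0.041], [-0.56, -0.004, -0.828]]
force: [0.3, -0.4, -2.8]
width: 0.212
grip_force: 60.0
```

```bash
python3 - <<'E'
from h import *
from plant import optics,status
d=optics.snapshot("wrist");np.savez("w2.npz",**d)
print(np.round(status.read_state()["qpos"],1))
E_=tcp()@G();print("scoop pose est\n",E_.round(3))
cv2.imwrite("pics/w2.png",cv2.resize(d["img"][:,:,::-1],(800,600)))
d=optics.snapshot("scene");np.savez("s2.npz",**d)
E
```

```text
[ 39.8 -10.9 138.1 -40.4  30.2 -23.3]
scoop pose est
 [[ 0.997 -0.078  0.005  0.407]
 [ 0.078  0.997  0.002  0.251]
 [-0.006 -0.001  1.     0.032]
 [ 0.     0.     0.     1.   ]]
```

View pics/w2.png

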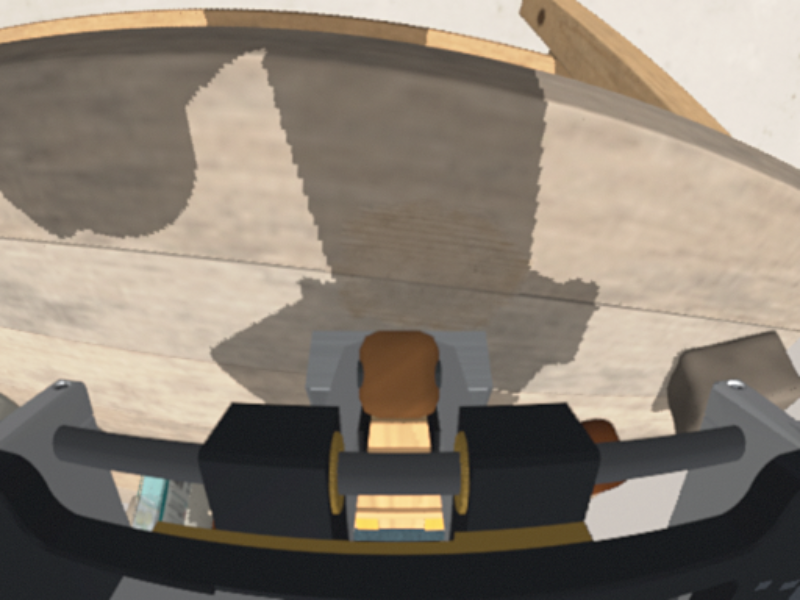

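The wrist view shows handle (400,375) held between fingers, pan behind it occluding the lid; the scene camera depth will confirm the relative geometry.

```bash
python3 - <<'E'
from h import *
Bi=np.linalg.inv(B())
for n in("t0","s0","s2"):
    W=cloud(np.load(n+".npz"));Q=W.reshape(-1,3);Q=Q[np.isfinite(Q[:,0])]@Bi[:3,:3].T+Bi[:3,3]
    ph=np.arcsin(41/184);h=.060-.0+ (Q[:,0]-.081)*np.tan(ph)   # lid underside height
    L=Q[(abs(Q[:,2]-h-.006)<.006)&(Q[:,0]>-.11)&(Q[:,0]<.09)&(abs(Q[:,1])<.075)]
    print(n,"lid in bin frame",len(L),L.min(0).round(4),L.max(0).round(4),cv2.minAreaRect(L[:,:2].astype(np.float32)*1000), "dz",np.median(L[:,2]-(.06+(L[:,0]-.081)*np.tan(ph))))
    # percentiles of front edge across y strips
    print([ (y,round(float(L[abs(L[:,1]-y/1000)<.006][:,0].min()),4)) for y in(-45,-25,0,25,45) if (abs(L[:,1]-y/1000)<.006).any()])
    if n=="s2":
        P=Q[(Q[:,0]>-.26)&(Q[:,0]<-.11)&(abs(Q[:,1])<.055)&(Q[:,2]>.012)&(Q[:,2]<.045)]
        fl=P[(P[:,0]>-.2)&(abs(P[:,1])<.035)]
        print("pan",P.min(0),P.max(0),"floor z",np.median(fl[:,2]),cv2.minAreaRect(P[:,:2].astype(np.float32)*1000))
        for x in range(-235,-110,8): 
            k=P[abs(P[:,0]*1000-x)<4]; print(x,len(k),k[:,2].min().round(3) if len(k) else'',np.median(k[:,2]).round(3) if len(k) else '',k[:,1].min().round(3) if len(k) else'',k[:,1].max().round(3) if len(k) else'')
E
```

```text
t0 lid in bin frame 972 [-0.1012 -0.0607  0.019 ] [0.0813 0.061  0.0709] ((-9.537002563476562, 0.9426536560058594), (182.92630004882812, 120.93698120117188), 0.8440141677856445) dz 0.00659640730629159
[(-45, -0.1003), (-25, -0.099), (0, -0.1009), (25, -0.1002), (45, -0.0995)]
s0 lid in bin frame 737 [-0.1017 -0.0645  0.0244] [0.0838 0.0624 0.07  ] ((-9.0047607421875, -0.6679039001464844), (185.339599609375, 126.92594146728516), 0.23687922954559326) dz 0.008920420369514306
[(-45, -0.1004), (-25, -0.1013), (0, -0.1017), (25, -0.101), (45, -0.1011)]
s2 lid in bin frame 720 [-0.1008 -0.0647  0.0228] [0.0821 0.0612 0.0708] ((-9.865684509277344, -1.496337890625), (182.7893524169922, 125.45930480957031), 1.2542260885238647) dz 0.008964692620132851
[(-45, -0.0996), (-25, -0.1008), (0, -0.0981), (25, -0.0997), (45, -0.1004)]
pan [-0.2268005  -0.04990355  0.03230979] [-0.12656737  0.04439085  0.04451198] floor z 0.035864798264585655 ((-176.7605743408203, -2.5841293334960938), (94.66240692138672, 99.26070404052734), 88.87108612060547)
-235 0    
-227 19 0.034 0.04 -0.048 0.018
-219 10 0.032 0.039 -0.048 0.026
-211 3 0.034 0.039 -0.046 -0.043
-203 6 0.037 0.042 -0.049 -0.043
-195 16 0.035 0.038 -0.05 0.042
-187 23 0.033 0.037 -0.048 0.041
-179 18 0.034 0.037 -0.048 0.043
-171 22 0.034 0.036 -0.049 0.043
-163 22 0.034 0.037 -0.048 0.042
-155 22 0.034 0.037 -0.05 0.044
-147 26 0.034 0.037 -0.048 0.044
-139 27 0.033 0.035 -0.046 0.043
-131 18 0.033 0.035 -0.048 0.038
-123 1 0.033 0.033 0.025 0.025
-115 0
```

```bash
python3 - <<'E'
from h import *
p=splan([(SB(-135,11,1),3),(SB(-87,11,1),6),(SB(-87,30,1),4)])
def N(f,r): f=np.radians(f);return SB(81-r*np.cos(f),60+r*np.sin(f),1)
print();splan([(N(0,168),3),(N(20,165),4),(N(40,160),5),(N(60,155),5),(N(80,152),5),(N(97,150),6)],p)
E
```

```text
3 dp [[5.4,-0.3,5.3],[5.4,-0.3,5.3],[5.4,-0.3,5.3]]
  rot [[0,-0.1,0],[0,-0.1,0],[0,-0.1,0]]
6 dp [[-7,0,5],[-6,0,4],[-7,0,5],[-6,0,4],[-7,0,5],[-7,0,4]]
  rot [[0,0,0],[0,0,0],[0,0,0],[0,0,0],[0,0,0],[0,0,0]]
4 dp [[-3,0,-4],[-2,0,-4],[-3,0,-4],[-2,0,-3]]
  rot [[0,0,0],[0,0,0],[0,0,0],[0,0,0]]

3 dp [[-5.8,0,-8.4],[-5.7,0,-8.4],[-5.8,-0.1,-8.4]]
  rot [[0,0,0],[0,0,0],[0,0,0]]
4 dp [[-11,0,-10],[-10,0,-10],[-11,0,-9],[-11,0,-10]]
  rot [[0,0,0],[0,0,0],[0,0,0],[0,0,0]]
5 dp [[-11,0,-4],[-10,0,-4],[-11,0,-4],[-10,0,-4],[-11,0,-4]]
  rot [[0,0,0],[0,0,0],[0,0,0],[0,0,0],[0,0,0]]
5 dp [[-11,0,0],[-11,0,0],[-11,0,0],[-11,0,0],[-11,0,0]]
  rot [[0,0,0],[0,0,0],[0,0,0],[0,0,0],[0,0,0]]
5 dp [[-10,0,3],[-10,0,3],[-10,0,3],[-10,0,4],[-10,0,3]]
  rot [[0,0,0],[0,0,0],[0,0,0],[0,0,0],[0,0,0]]
6 dp [[-6,0,4],[-6,0,5],[-6,0,4],[-7,0,4],[-6,0,4],[-6,0,5]]
  rot [[0,0,0],[0,0,0],[0,0,0],[0,0,0],[0,0,0],[0,0,0]]
```

Call:
apply_moves --dp '[[5.4, -0.3, 5.3], [5.4, -0.3, 5.3], [5.4, -0.3, 5.3], [0, 0, 0], [0, 0, 0], [-7, 0, 5], [-6, 0, 4], [-7, 0, 5], [-6, 0, 4], [-7, 0, 5], [-7, 0, 4], [0, 0, 0]]' --rot '[[0, -0.1, 0], [0, -0.1, 0], [0, -0.1, 0], [0, 0, 0], [0, 0, 0], [0, 0, 0], [0, 0, 0], [0, 0, 0], [0, 0, 0], [0, 0, 0], [0, 0, 0], [0, 0, 0]]' --jaw '[-1, -1, -1, -1, -1, -1, -1, -1, -1, -1, -1, -1]'

```text
time_s: 8.75
ee_pos: [0.3774, 0.2468, 0.0482]
tcp_rot: [[-0.821, -0.077, 0.565], [-0.065, 0.997, 0.042], [-0.567, -0.002, -0.824]]
force: [-1.3, -0.4, -2.7]
width: 0.209
grip_force: 60.0
```

Call:
apply_moves --dp '[[0, 0, 0], [-3, 0, -4], [-2, 0, -4], [-3, 0, -4], [-2, 0, -3], [0, 0, 0]]' --rot '[[0, 0, 0], [0, 0, 0], [0, 0, 0], [0, 0, 0], [0, 0, 0], [0, 0, 0]]' --jaw '[-1, -1, -1, -1, -1, -1]'

```text
time_s: 9.35
ee_pos: [0.3741, 0.2458, 0.0649]
tcp_rot: [[-0.823, -0.078, 0.563], [-0.066, 0.997, 0.041], [-0.564, -0.003, -0.826]]
force: [-3.9, 0.5, -3.3]
width: 0.212
grip_force: 60.0
```

```bash
python3 - <<'E'
from h import *
from plant import optics
M=np.linalg.inv(B())@tcp()@G();print("scoop in bin",M.round(3)[:3],"nose",(M@[.048,0,0,1]).round(4))
d=optics.snapshot("scene");np.savez("s3.npz",**d)
cv2.imwrite("pics/s3.png",cv2.resize(d["img"][150:240,150:290,::-1],(800,514)))
E
```

```text
scoop in bin [[ 1.     0.001  0.002 -0.137]
 [-0.001  1.     0.002  0.   ]
 [-0.002 -0.002  1.     0.028]] nose [-8.88e-02  1.00e-04  2.79e-02  1.00e+00]
```

View pics/s3.png

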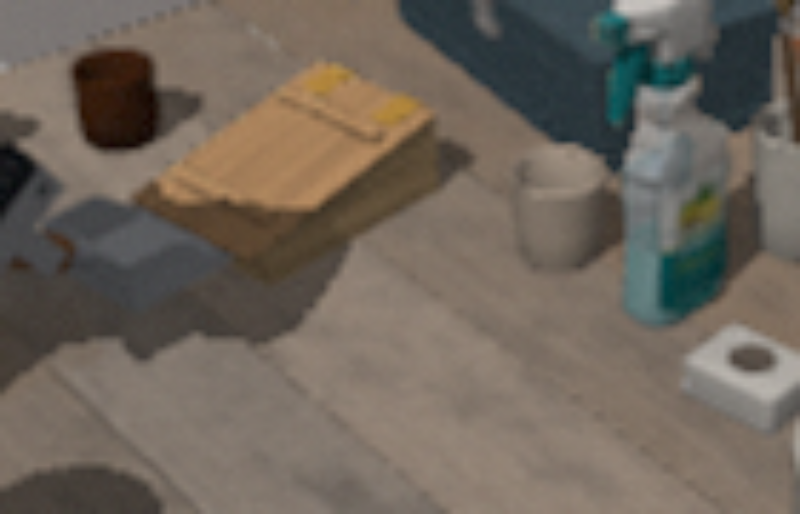

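The crop shows the scoop nose at about (215,255) tucked under the lid's front edge; check by depth whether the lid has risen.

```bash
cat >> h.py <<'E'
def prof(n,y0,y1,x0,x1,st=10):
    W=cloud(np.load(n+".npz"));Q=W.reshape(-1,3);Q=Q[np.isfinite(Q[:,0])];Bi=np.linalg.inv(B());Q=(Q@Bi[:3,:3].T+Bi[:3,3])*1000
    Q=Q[(Q[:,1]>y0)&(Q[:,1]<y1)]
    o=[]
    for x in range(x0,x1,st):
        k=Q[abs(Q[:,0]-x)<st/2][:,2]
        if len(k):o.append((x,)+tuple(int(v) for v in np.percentile(k,[0,50,100])))
    return o
E
python3 - <<'E'
from h import *
for n in("s2","s3"): print(prof(n,-40,40,-200,100,12))
E
```

```text
[(-200, -756, -494, 67), (-188, -755, -492, 69), (-176, -752, -249, 56), (-164, -758, 1, 58), (-152, -754, 3, 46), (-140, 0, 34, 39), (-128, -2, 4, 36), (-116, -1, 0, 5), (-104, -2, 4, 30), (-92, -1, 26, 35), (-80, -1, 31, 45), (-68, 31, 41, 47), (-56, 36, 39, 45), (-44, 37, 40, 45), (-32, 39, 42, 50), (-20, 42, 45, 51), (-8, 44, 48, 53), (4, 46, 52, 57), (16, 50, 54, 59), (28, 49, 60, 69), (40, 61, 65, 70), (52, 58, 62, 67), (64, 58, 65, 71), (76, 63, 67, 72), (88, 68, 68, 68)]
[(-200, -754, -490, 80), (-188, -756, 0, 71), (-176, -758, 2, 65), (-164, -753, 0, 65), (-152, -753, 2, 64), (-140, 0, 31, 63), (-128, -3, 31, 52), (-116, -1, 30, 42), (-104, 0, 32, 40), (-92, -3, 38, 43), (-80, 0, 41, 53), (-68, 39, 50, 54), (-56, 9, 45, 50), (-44, 6, 47, 51), (-32, 10, 49, 54), (-20, 46, 50, 55), (-8, 6, 53, 56), (4, 49, 54, 57), (16, 51, 57, 61), (28, 55, 62, 72), (40, 64, 68, 71), (52, 60, 64, 68), (64, 61, 66, 71), (76, 63, 67, 72), (88, 65, 67, 67)]
```

Call:
apply_moves --dp '[[-5.8, 0, -8.4], [-5.7, 0, -8.4], [-5.8, -0.1, -8.4], [-11, 0, -10], [-10, 0, -10], [-11, 0, -9], [-11, 0, -10], [-11, 0, -4], [-10, 0, -4], [-11, 0, -4], [-10, 0, -4], [-11, 0, -4], [0, 0, 0]]' --rot '[[0, 0, 0], [0, 0, 0], [0, 0, 0], [0, 0, 0], [0, 0, 0], [0, 0, 0], [0, 0, 0], [0, 0, 0], [0, 0, 0], [0, 0, 0], [0, 0, 0], [0, 0, 0], [0, 0, 0]]' --jaw '[-1, -1, -1, -1, -1, -1, -1, -1, -1, -1, -1, -1, -1]'

```text
time_s: 10.7
ee_pos: [0.4235, 0.2509, 0.2019]
tcp_rot: [[-0.82, -0.078, 0.568], [-0.064, 0.997, 0.044], [-0.569, -0.001, -0.822]]
force: [-0.3, 0.1, -2.1]
width: 0.208
grip_force: 60.0
```

```bash
python3 - <<'E'
from h import *
from plant import optics
M=np.linalg.inv(B())@tcp()@G();print("nose",(M@[.048,0,0,1]).round(4),"expect -41.6 162.8")
d=optics.snapshot("scene");np.savez("s4.npz",**d);print(prof("s4",-55,55,-120,100,12))
E
```

```text
nose [-0.0389  0.0015  0.1658  1.    ] expect -41.6 162.8
[(-120, -4, 3, 202), (-108, -2, 5, 201), (-96, -2, 4, 202), (-84, -2, 17, 197), (-72, 1, 169, 189), (-60, -1, 168, 191), (-48, 4, 167, 191), (-36, 3, 24, 176), (-24, 2, 27, 177), (-12, 4, 15, 148), (0, 4, 26, 141), (12, 4, 28, 125), (24, 6, 31, 115), (36, 5, 25, 106), (48, 4, 32, 108), (60, 2, 35, 103), (72, 4, 42, 76), (84, 25, 57, 65), (96, 0, 2, 4)]
```

Call:
apply_moves --dp '[[-11, 0, 0], [-11, 0, 0], [-11, 0, 0], [-11, 0, 0], [-11, 0, 0], [-10, 0, 3], [-10, 0, 3], [-10, 0, 3], [-10, 0, 4], [-10, 0, 3], [-6, 0, 4], [-6, 0, 5], [-6, 0, 4], [-7, 0, 4], [-6, 0, 4], [-6, 0, 5], [0, 0, 0], [0, 0, 0]]' --rot '[[0, 0, 0], [0, 0, 0], [0, 0, 0], [0, 0, 0], [0, 0, 0], [0, 0, 0], [0, 0, 0], [0, 0, 0], [0, 0, 0], [0, 0, 0], [0, 0, 0], [0, 0, 0], [0, 0, 0], [0, 0, 0], [0, 0, 0], [0, 0, 0], [0, 0, 0], [0, 0, 0]]' --jaw '[-1, -1, -1, -1, -1, -1, -1, -1, -1, -1, -1, -1, -1, -1, -1, -1, -1, -1]'

```text
time_s: 12.55
ee_pos: [0.5622, 0.2615, 0.2453]
tcp_rot: [[-0.821, -0.078, 0.565], [-0.065, 0.997, 0.043], [-0.567, -0.002, -0.824]]
force: [-0.2, 0.2, -2.0]
width: 0.21
grip_force: 60.0
```

```bash
python3 - <<'E'
from h import *
M=np.linalg.inv(B())@tcp()@G();print("nose",(M@[.048,0,0,1]).round(4),"expect 99 209")
# back off
splan([(SB(0,209),5),(SB(-110,190),6)])
E
```

```text
nose [0.1001 0.0011 0.2087 1.    ] expect 99 209
5 dp [[16,0,-11],[17,0,-12],[16,-1,-11],[17,0,-12],[16,0,-11]]
  rot [[0,0,0],[0,0,0],[0,0,0],[0,0,0],[-0.1,0.1,0]]
6 dp [[17,0,-8],[17,0,-8],[17,0,-7],[17,0,-8],[17,0,-8],[17,0,-8]]
  rot [[0,0,0],[0,0,0],[0,0,0],[0,0,0],[0,0,0],[0,0,0]]
```

Call:
apply_moves --dp '[[16, 0, -11], [17, 0, -12], [16, -1, -11], [17, 0, -12], [16, 0, -11], [17, 0, -8], [17, 0, -8], [17, 0, -7], [17, 0, -8], [17, 0, -8], [17, 0, -8], [0, 0, 0], [0, 0, 0]]' --rot '[[0, 0, 0], [0, 0, 0], [0, 0, 0], [0, 0, 0], [0, 0, 0], [0, 0, 0], [0, 0, 0], [0, 0, 0], [0, 0, 0], [0, 0, 0], [0, 0, 0], [0, 0, 0], [0, 0, 0]]' --jaw '[-1, -1, -1, -1, -1, -1, -1, -1, -1, -1, -1, -1, -1]'

```text
time_s: 13.85
ee_pos: [0.3522, 0.2445, 0.2275]
tcp_rot: [[-0.82, -0.08, 0.566], [-0.066, 0.997, 0.044], [-0.568, -0.001, -0.823]]
force: [-0.1, 0.7, -1.7]
width: 0.207
grip_force: 60.0
```

```bash
python3 - <<'E'
from h import *
from plant import optics
a=optics.snapshot("scene");b=optics.snapshot("top");np.savez("s5.npz",**a);np.savez("t5.npz",**b)
x=a["img"][130:230,160:270];y=b["img"][155:235,155:225]
im=np.hstack([cv2.resize(x,(440,400)),cv2.resize(y,(350,400))])
cv2.imwrite("pics/s5.png",im[:,:,::-1])
print(prof("s5",-55,55,-120,140,12))
E
```

```text
[(-120, -2, 3, 196), (-108, -2, 2, 195), (-96, -3, 1, 4), (-84, -2, 9, 27), (-72, 11, 23, 30), (-60, 3, 11, 31), (-48, 2, 8, 34), (-36, 4, 8, 37), (-24, 2, 8, 39), (-12, 3, 14, 43), (0, 4, 25, 46), (12, 4, 30, 48), (24, 0, 25, 48), (36, 3, 23, 53), (48, 3, 27, 58), (60, 6, 28, 59), (72, 1, 41, 74), (84, 3, 85, 140), (96, 1, 155, 236), (108, -1, 219, 245), (120, -2, 1, 5), (132, -1, 1, 5)]
```

View pics/s5.png

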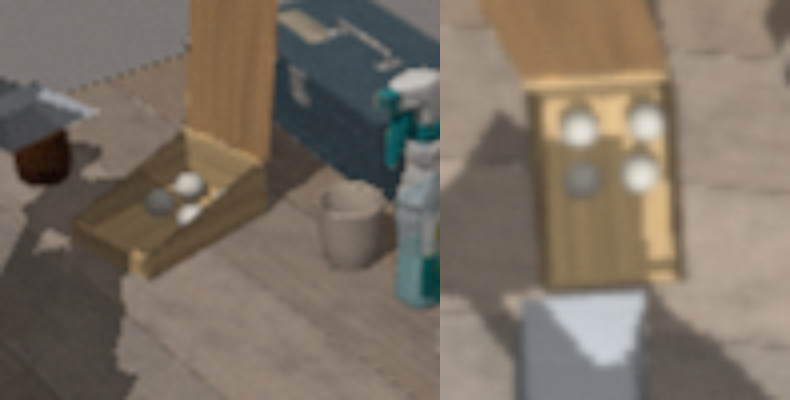

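Lid stands open behind the bin; the four pebbles are in the back half of the bin, top-crop (580,125), (647,122), (582,180), (640,175).

```bash
python3 - <<'E'
from h import *
W=cloud(np.load("t5.npz"));Bi=np.linalg.inv(B())
for u,v in((580,125),(647,122),(582,180),(640,175)):
    c=155+(u-440)/5;r=155+v/5
    k=W[int(r)-2:int(r)+3,int(c)-2:int(c)+3].reshape(-1,3);k=k[k[:,2]>.018]
    print((Bi[:3,:3]@k.mean(0)+Bi[:3,3]).round(3),len(k),k[:,2].max().round(3))
Q=W.reshape(-1,3)@Bi[:3,:3].T+Bi[:3,3]
# side walls in bin frame, x in -70..-20, z>20
m=(Q[:,0]>-.06)&(Q[:,0]<.06)&(abs(Q[:,1])<.07)&(Q[:,2]>.024)&(abs(Q[:,1])>.042)
for s in(1,-1):
    k=Q[m&(Q[:,1]*s>0)];print(len(k),np.percentile(k[:,1],[0,10,50,90,100]).round(4), np.polyfit(k[:,0],k[:,1],1).round(3))
m=(Q[:,0]<-.05)&(Q[:,0]>-.1)&(abs(Q[:,1])<.05)&(Q[:,2]>.012)&(Q[:,2]<.03);print("front",np.percentile(Q[m][:,0],[0,50,100]).round(4),np.median(Q[m][:,2]))
print(Q[(abs(Q[:,0]+.04)<.02)&(abs(Q[:,1])<.03)][:,2].mean())
E
```

```text
[0.044 0.018 0.028] 21 0.038
[ 0.046 -0.034  0.029] 24 0.038
[0.    0.021 0.028] 25 0.042
[ 0.002 -0.028  0.029] 23 0.041
66 [0.0499 0.0516 0.0535 0.0573 0.0595] [0.004 0.054]
58 [-0.0574 -0.0562 -0.0541 -0.0511 -0.0451] [ 0.01  -0.054]
front [-0.089  -0.0791 -0.0515] 0.01931966183152278
0.005238318791776862
```

```bash
python3 - <<'E'
from h import *
W=cloud(np.load("t5.npz"));Bi=np.linalg.inv(B());Q=W.reshape(-1,3)@Bi[:3,:3].T+Bi[:3,3]
M=Bi@tcp()@G();print("est",M.round(4)[:3])
m=(Q[:,2]>.165)&(Q[:,2]<.215)&(Q[:,0]<-.09)&(Q[:,0]>-.22)&(abs(Q[:,1])<.07)
k=Q[m];print(len(k),k.min(0),k.max(0),cv2.minAreaRect(k[:,:2].astype(np.float32)*1000))
f=k[(abs(k[:,1])<.035)&(k[:,0]>-.19)&(k[:,0]<-.12)];print("floor fit",np.polyfit(f[:,0],f[:,2],1))
p=splan([(SB(-60,90,-3,-20),7),(SB(-25,30,-3,-20),5),(SB(-25,9,-3,-20),4)])
E
```

```text
est [[ 1.00e+00  2.00e-04 -2.00e-03 -1.58e-01]
 [-2.00e-04  1.00e+00  2.00e-04  4.00e-04]
 [ 2.00e-03 -2.00e-04  1.00e+00  1.91e-01]]
625 [-0.20534137 -0.04677628  0.17996611] [-0.10880718  0.04529739  0.21482092] ((-157.03457641601562, -0.6048049926757812), (96.78849792480469, 91.57537078857422), 0.6954410076141357)
floor fit [-0.00330558  0.19278633]
7 dp [[-3,0,13],[-4,-1,12],[-5,0,13],[-5,-1,12],[-6,0,12],[-6,-1,12],[-7,0,11]]
  rot [[0,2.9,0],[0,2.8,0],[0,2.9,0],[0,2.9,0],[0,2.9,0],[0,2.8,0],[0,2.9,0]]
5 dp [[-4,0,13],[-4,0,14],[-4,0,13],[-3,0,13],[-4,0,14]]
  rot [[0,0,0],[0,0,0],[0,0,0],[0,0,0],[0,0,0]]
4 dp [[1,0,5],[2,0,5],[1,0,5],[1,0,5]]
  rot [[0,0,0],[0,0,0],[0,0,0],[0,0,0]]
```

Call:
apply_moves --dp '[[-3, 0, 13], [-4, -1, 12], [-5, 0, 13], [-5, -1, 12], [-6, 0, 12], [-6, -1, 12], [-7, 0, 11], [-4, 0, 13], [-4, 0, 14], [-4, 0, 13], [-3, 0, 13], [-4, 0, 14], [1, 0, 5], [2, 0, 5], [1, 0, 5], [1, 0, 5], [0, 0, 0], [0, 0, 0]]' --rot '[[0, 2.9, 0], [0, 2.8, 0], [0, 2.9, 0], [0, 2.9, 0], [0, 2.9, 0], [0, 2.8, 0], [0, 2.9, 0], [0, 0, 0], [0, 0, 0], [0, 0, 0], [0, 0, 0], [0, 0, 0], [0, 0, 0], [0, 0, 0], [0, 0, 0], [0, 0, 0], [0, 0, 0], [0, 0, 0]]' --jaw '[-1, -1, -1, -1, -1, -1, -1, -1, -1, -1, -1, -1, -1, -1, -1, -1, -1, -1]'

```text
time_s: 15.75
ee_pos: [0.4568, 0.2489, 0.0849]
tcp_rot: [[-0.966, -0.078, 0.248], [-0.076, 0.997, 0.017], [-0.249, -0.002, -0.969]]
force: [0.3, -0.5, -2.8]
width: 0.208
grip_force: 60.0
```

```bash
cat >> h.py <<'E'
def rep():
    from plant import status
    s=status.read_state();M=np.linalg.inv(B())@tcp()@G();n=(M@[.048,0,0,1])[:3]*1000
    print("nose",n.round(1),"pitch",np.degrees(np.arcsin(M[2,0])).round(1),"F",np.round(s["force"],1),"M",np.round(s["wrist_torque"],2),"q",np.round(s["qpos"],0))
E
python3 - <<'E'
from h import *
rep()
p=splan([(SB(-25,5,-3,-20),3)])
p=splan([(SB(10,5,-3,-13),8),(SB(23,5,-3,-12),4),(SB(36,5,-3,-1),6)],p)
E
```

```text
nose [-26.1  -3.2   7.9] pitch -20.1 F [ 0.3 -0.5 -2.8] M [ 0.    0.34 -0.02] q [ 22.   5. 113.  -6.  48. -69.]
3 dp [[-0.1,0,1.1],[-0.1,0,1],[0,0.1,1.1]]
  rot [[0,0,0],[0,0,0],[-0.1,-0.1,0]]
8 dp [[-3,0,2],[-3,0,3],[-2,0,2],[-3,0,3],[-3,0,3],[-2,0,2],[-3,0,3],[-2,0,3]]
  rot [[0,-0.9,0],[0,-0.8,0],[0,-0.9,0],[0,-0.9,0],[0,-0.9,0],[0,-0.8,0],[0,-0.9,0],[0,-0.9,0]]
4 dp [[-3,0,1],[-2,0,2],[-3,0,1],[-3,0,2]]
  rot [[0,-0.2,0],[0,-0.3,0],[0,-0.2,0],[0,-0.3,0]]
6 dp [[1,0,4],[1,0,3],[1,0,4],[2,0,4],[1,0,3],[2,0,4]]
  rot [[0,-1.8,0],[0,-1.9,0],[0,-1.8,0],[0,-1.8,0],[0,-1.8,0],[0,-1.9,0]]
```

Call:
apply_moves --dp '[[0, 0, 1], [0, 0, 1], [0, 0, 1], [-3, 0, 2], [-3, 0, 3], [-2, 0, 2], [-3, 0, 3], [-3, 0, 3], [-2, 0, 2], [-3, 0, 3], [-2, 0, 3], [0, 0, 0]]' --rot '[[0, 0, 0], [0, 0, 0], [0, 0, 0], [0, -0.9, 0], [0, -0.8, 0], [0, -0.9, 0], [0, -0.9, 0], [0, -0.9, 0], [0, -0.8, 0], [0, -0.9, 0], [0, -0.9, 0], [0, 0, 0]]' --jaw '[-1, -1, -1, -1, -1, -1, -1, -1, -1, -1, -1, -1]'

```text
time_s: 16.95
ee_pos: [0.4848, 0.2513, 0.0686]
tcp_rot: [[-0.927, -0.079, 0.366], [-0.074, 0.997, 0.027], [-0.367, -0.002, -0.93]]
force: [-2.1, -0.5, 2.7]
width: 0.209
grip_force: 60.0
```

```bash
python3 - <<'E'
from h import *
rep()
p=splan([(SB(23,5,-3,-12),4),(SB(36,5,-3,-1),6)])
E
```

```text
nose [10.8 -3.   5.2] pitch -12.9 F [-2.1 -0.5  2.7] M [ 0.   -0.06 -0.06] q [ 22.   7. 116. -11.  37. -65.]
4 dp [[-2,0,1],[-3,0,2],[-2,0,1],[-3,0,2]]
  rot [[0,-0.2,0],[0,-0.2,0],[0,-0.3,0],[0,-0.2,0]]
6 dp [[1,0,4],[1,0,3],[1,0,4],[2,0,4],[1,0,3],[2,0,4]]
  rot [[0,-1.8,0],[0,-1.9,0],[0,-1.8,0],[0,-1.8,0],[0,-1.9,0],[0,-1.8,0]]
```

Call:
apply_moves --dp '[[-2, 0, 1], [-3, 0, 2], [-2, 0, 1], [-3, 0, 2], [1, 0, 4], [1, 0, 3], [1, 0, 4], [2, 0, 4], [1, 0, 3], [2, 0, 4], [0, 0, 0]]' --rot '[[0, -0.2, 0], [0, -0.2, 0], [0, -0.3, 0], [0, -0.2, 0], [0, -1.8, 0], [0, -1.9, 0], [0, -1.8, 0], [0, -1.8, 0], [0, -1.9, 0], [0, -1.8, 0], [0, 0, 0]]' --jaw '[-1, -1, -1, -1, -1, -1, -1, -1, -1, -1, -1]'

```text
time_s: 18.05
ee_pos: [0.498, 0.2525, 0.0429]
tcp_rot: [[-0.832, -0.08, 0.548], [-0.068, 0.997, 0.043], [-0.55, -0.002, -0.835]]
force: [-5.6, -2.1, 6.7]
width: 0.204
grip_force: 60.0
```

```bash
python3 - <<'E'
from h import *
from plant import optics
rep()
b=optics.snapshot("top");np.savez("t6.npz",**b);a=optics.snapshot("scene")
im=np.hstack([cv2.resize(a["img"][145:225,170:260],(450,400)),cv2.resize(b["img"][155:235,155:225],(350,400))])
cv2.imwrite("pics/s6.png",im[:,:,::-1])
p=splan([(SB(60,5,-2,-1),8),(SB(72,5,-2,-1),6)])
E
```

```text
nose [34.6 -2.5  3.8] pitch -1.1 F [-5.6 -2.1  6.7] M [ 0.05 -0.21 -0.16] q [ 25.   9. 123. -34.  20. -40.]
8 dp [[-3,0,2],[-2,0,1],[-3,0,2],[-3,0,2],[-2,0,1],[-3,1,2],[-3,0,2],[-2,0,1]]
  rot [[0,0,0],[0,0,0],[0,0,0],[0,-0.1,0],[0,0,0],[0,0,0],[0,0,0.1],[0,0,0]]
6 dp [[-2,0,1],[-1,0,1],[-2,0,1],[-2,0,2],[-2,0,1],[-1,0,1]]
  rot [[0,0,0],[0,0,0],[0,0,0],[0,0,0],[0,0,0],[0,0,0]]
```

View pics/s6.png

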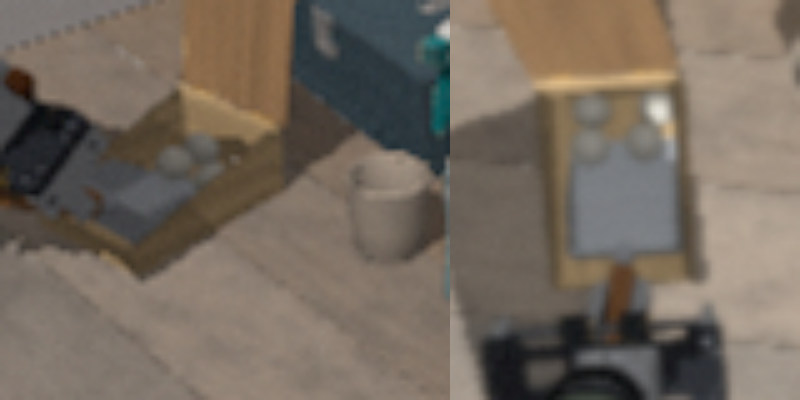

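Pebbles are packed 2×2 against the back wall (crop (590,110),(658,110),(590,145),(645,142)), the nose beneath the front pair; push on.

Call:
apply_moves --dp '[[-3, 0, 2], [-2, 0, 1], [-3, 0, 2], [-3, 0, 2], [-2, 0, 1], [-3, 0, 2], [-3, 0, 2], [-2, 0, 1], [-2, 0, 1], [-1, 0, 1], [-2, 0, 1], [0, 0, 0]]' --rot '[[0, 0, 0], [0, 0, 0], [0, 0, 0], [0, 0, 0], [0, 0, 0], [0, 0, 0], [0, 0, 0], [0, 0, 0], [0, 0, 0], [0, 0, 0], [0, 0, 0], [0, 0, 0]]' --jaw '[-1, -1, -1, -1, -1, -1, -1, -1, -1, -1, -1, -1]'

```text
time_s: 19.35
ee_pos: [0.5284, 0.2548, 0.0435]
tcp_rot: [[-0.834, -0.079, 0.547], [-0.067, 0.997, 0.042], [-0.548, -0.002, -0.836]]
force: [-2.8, 2.0, 1.0]
width: 0.21
grip_force: 60.0
```

```bash
cat >> h.py <<'E'
def peb(d):
    "whitish blobs in bin frame from top view"
    W=cloud(d);Bi=np.linalg.inv(B());Q=W@Bi[:3,:3].T+Bi[:3,3]
    m=((Q[...,2]>.0205)&(Q[...,2]<.06)&(abs(Q[...,1])<.048)&(Q[...,0]<.074)&(Q[...,0]>-.03)).astype(np.uint8)
    n,l,st,c=cv2.connectedComponentsWithStats(m,connectivity=4)
    for i in range(1,n):
        if st[i,4]>8: print("blob",st[i,4],(Q[l==i].mean(0)*1000).round(0),"zmax",(Q[l==i][:,2].max()*1000).round(0))
E
python3 - <<'E'
from h import *
from plant import optics
rep();b=optics.snapshot("top");np.savez("t7.npz",**b);peb(np.load("t6.npz"));print();peb(b)
cv2.imwrite("pics/t7.png",cv2.resize(b["img"][160:230,155:225,::-1],(600,600),interpolation=cv2.INTER_CUBIC))
E
```

```text
nose [65.1 -2.9  4.2] pitch -1.2 F [-2.8  2.   1. ] M [0.57 0.44 0.45] q [ 23.  12. 119. -31.  20. -44.]
blob 43 [ 60. -35.  34.] zmax 59.0
blob 93 [49. 21. 32.] zmax 59.0
blob 39 [ 31. -23.  29.] zmax 39.0
blob 11 [-19.  39.  32.] zmax 41.0

blob 64 [64. 15. 35.] zmax 56.0
blob 84 [ 46. -26.  31.] zmax 48.0
blob 94 [ 4. 17. 33.] zmax 56.0
```

View pics/t7.png

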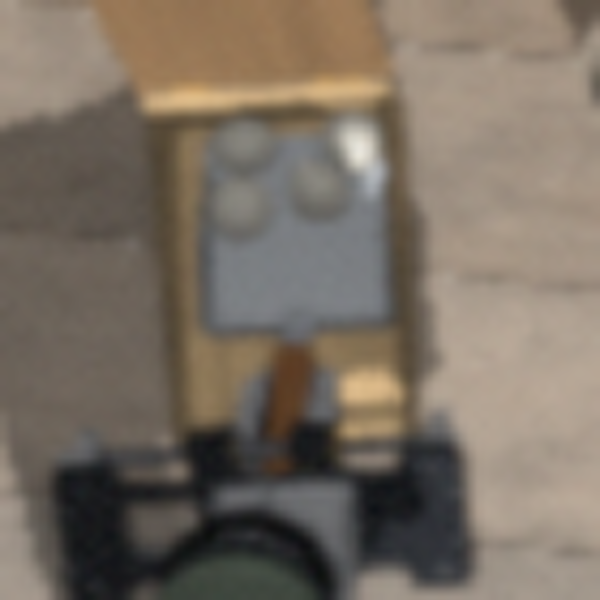

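All four pebbles are at the pan's nose half (245,145),(240,208),(318,190),(355,140), the last near the pan's right edge. Push the last few millimetres to the wall.

Call:
apply_moves --dp '[[-2, 0, 1], [-2, 0, 1], [-2, 0, 1], [-2, 0, 1], [-2, 0, 1], [0, 0, 0], [0, 0, 0]]' --rot '[[0, 0, 0], [0, 0, 0], [0, 0, 0], [0, 0, 0], [0, 0, 0], [0, 0, 0], [0, 0, 0]]' --jaw '[-1, -1, -1, -1, -1, -1, -1]'

```text
time_s: 20.1
ee_pos: [0.535, 0.2547, 0.0427]
tcp_rot: [[-0.837, -0.079, 0.542], [-0.069, 0.997, 0.04], [-0.543, -0.004, -0.84]]
force: [-21.8, 0.2, 11.9]
width: 0.21
grip_force: 60.0
```

```bash
python3 - <<'E'
from h import *
from plant import optics
rep();b=optics.snapshot("top");np.savez("t8.npz",**b);peb(b)
a=b["img"][160:230,155:225];g=cv2.cvtColor(a,cv2.COLOR_RGB2HSV);
W=cloud(b);Bi=np.linalg.inv(B());Q=(W@Bi[:3,:3].T+Bi[:3,3])*1000
m=(Q[...,2]>8)&(Q[...,2]<34)&(Q[...,0]>-60)&(Q[...,0]<74)&(abs(Q[...,1])<50)
for x in range(74,-40,-6):
    print(x,[int(np.median(k)) if len(k:=Q[(abs(Q[...,0]-x)<4)&(abs(Q[...,1]-y)<3)][:,2]) else -9 for y in range(54,-60,-6)])
E
```

```text
nose [71.4 -3.5  2.6] pitch -1.6 F [-21.8   0.2  11.9] M [0.96 1.68 0.96] q [ 23.  13. 118. -30.  20. -46.]
blob 64 [64. 13. 35.] zmax 60.0
blob 43 [ 55. -30.  29.] zmax 41.0
blob 82 [29.  5. 31.] zmax 45.0
blob 56 [-11.  11.  36.] zmax 46.0
74 [50, 52, 31, 51, 47, 56, 61, 39, 48, 28, 43, 30, 40, 56, 39, 54, 44, 59, 31]
68 [38, 9, 3, 49, 29, 29, 37, 26, 8, 10, 8, 15, 23, 29, 32, 30, 8, 56, 32]
62 [39, 5, 7, 18, 31, 34, 39, 35, 5, 6, 3, 0, 27, 29, 31, 29, 12, 53, 36]
56 [24, 6, 10, 15, 30, 34, 37, 33, 20, 3, 9, 13, 29, 33, 35, 27, 25, 22, 37]
50 [46, 5, 9, 8, 25, 33, 34, 29, 7, 3, 1, 0, 23, 30, 34, 26, 21, -9, 43]
44 [20, -4, 2, 10, 29, 35, 26, 16, -9, 29, 30, 28, 15, 27, 17, 23, 9, -9, 45]
38 [36, -2, 28, 18, 24, 32, 29, 24, 17, 33, 29, 32, 26, 7, 10, 8, 2, -9, 49]
32 [38, 6, 29, 24, 30, 34, 29, 34, 23, 39, 38, 36, 28, 7, 13, 7, -2, -9, 46]
26 [42, 4, -9, 21, 24, 35, 28, 32, 20, 42, 30, 35, 30, 6, 3, 8, 12, -9, 41]
20 [29, 0, -9, 20, 13, 28, 29, 30, 5, 15, 28, 32, 12, 11, 2, 6, 5, -9, 39]
14 [34, 1, -9, 18, 3, 12, 6, 12, 8, 11, 3, 8, 12, 12, 6, 6, 6, 42, 42]
8 [44, 4, -9, 21, 6, 8, 8, 5, 9, 10, 9, 8, 6, 12, 11, 4, 9, 43, 33]
2 [32, 5, 37, 11, 10, 10, 8, 11, 9, 6, 9, 3, 5, 11, 3, 6, 4, 44, 27]
-4 [21, 2, 33, 20, 10, 6, 5, 10, 8, 5, 5, 11, 5, 9, 3, 10, 8, 41, 32]
-10 [31, 7, 23, 14, 12, 4, 7, 4, 9, 19, 4, 6, 6, 7, 5, 13, 5, 36, 30]
-16 [32, 4, 35, 44, -9, 8, 9, 2, 16, 37, 38, 36, 25, 35, 8, 14, 7, 35, 33]
-22 [37, 4, 17, 18, 19, 6, 10, 5, 38, 38, 39, 31, 20, 22, 21, 17, 23, 31, 25]
-28 [35, 6, 6, 5, 3, 0, 4, 0, 5, 41, 38, 1, 4, 1, 5, 6, 5, 31, 21]
-34 [37, 17, 7, 0, 6, 1, 5, -3, -9, 57, 54, 27, 7, 1, 5, 4, 5, 0, 32]
```

```bash
python3 - <<'E'
from h import *
p=splan([(SB(64,32,-3,10),8),(SB(57,64,-3,20),8)])
p=splan([(SB(20,160,-3,20),9)],p)
E
```

```text
8 dp [[1,0,-1],[1,0,-2],[1,0,-1],[1,0,-1],[1,0,-2],[1,0,-1],[1,0,-2],[1,0,-1]]
  rot [[0,-1.4,0],[0,-1.5,0],[0,-1.4,0.1],[-0.1,-1.5,0],[0,-1.4,0],[0,-1.5,0],[0,-1.4,0],[0,-1.5,0]]
8 dp [[0,0,-2],[0,0,-1],[-1,0,-2],[0,0,-1],[0,0,-2],[-1,0,-1],[0,0,-2],[0,0,-1]]
  rot [[0,-1.2,0],[0,-1.3,0],[0,-1.2,0],[0,-1.3,0],[0,-1.2,0],[0,-1.3,0],[0,-1.2,0],[0,-1.3,0.1]]
9 dp [[-6,0,-10],[-7,0,-9],[-6,0,-10],[-6,0,-9],[-7,0,-10],[-6,0,-9],[-6,0,-10],[-7,0,-9],[-6,0,-10]]
  rot [[0,0,0],[0,0,0],[0,0,0],[0,0,0],[0,0,0],[0,0,0],[0,0,0],[0,0,0],[0,0,0]]
```

Call:
apply_moves --dp '[[1, 0, -1], [1, 0, -2], [1, 0, -1], [1, 0, -1], [1, 0, -2], [1, 0, -1], [1, 0, -2], [1, 0, -1], [0, 0, -2], [0, 0, -1], [-1, 0, -2], [0, 0, -1], [0, 0, -2], [-1, 0, -1], [0, 0, -2], [0, 0, -1], [0, 0, 0]]' --rot '[[0, -1.4, 0], [0, -1.5, 0], [0, -1.4, 0], [0, -1.5, 0], [0, -1.4, 0], [0, -1.5, 0], [0, -1.4, 0], [0, -1.5, 0], [0, -1.2, 0], [0, -1.3, 0], [0, -1.2, 0], [0, -1.3, 0], [0, -1.2, 0], [0, -1.3, 0], [0, -1.2, 0], [0, -1.3, 0], [0, 0, 0]]' --jaw '[-1, -1, -1, -1, -1, -1, -1, -1, -1, -1, -1, -1, -1, -1, -1, -1, -1]'

```text
time_s: 21.85
ee_pos: [0.5294, 0.2469, 0.1291]
tcp_rot: [[-0.674, -0.095, 0.733], [-0.053, 0.995, 0.081], [-0.737, 0.016, -0.676]]
force: [-0.2, 0.1, -2.6]
width: 0.211
grip_force: 60.0
```

```bash
python3 - <<'E'
from h import *
from plant import optics
rep();b=optics.snapshot("top");np.savez("t9.npz",**b);a=optics.snapshot("scene")
im=np.hstack([cv2.resize(a["img"][145:225,170:260],(400,400)),cv2.resize(b["img"][155:230,155:230],(400,400),interpolation=cv2.INTER_CUBIC)])
cv2.imwrite("pics/s9.png",im[:,:,::-1])
E
```

```text
nose [ 71.3  -8.5 121.2] pitch 13.0 F [-0.2  0.1 -2.6] M [-0.07  1.1  -0.04] q [ 24.   0. 127. -64.  15. -14.]
```

View pics/s9.png

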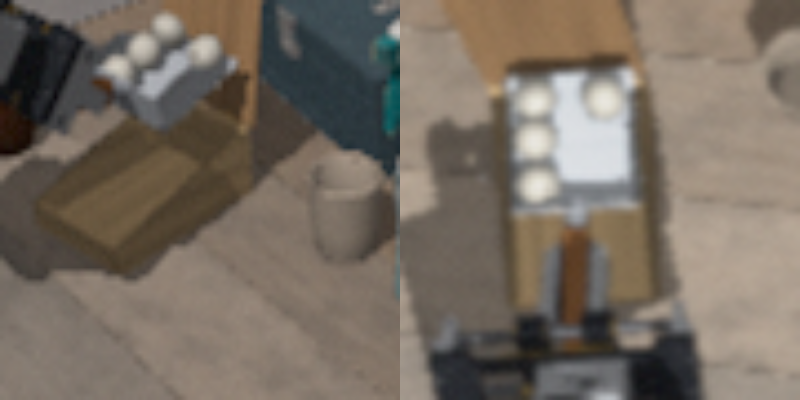

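All four pebbles are in the pan (three along the left, one at upper right (603,97)), the bin is empty; joint 4 is at its limit, so I back off and yaw toward the arm's plane.

```bash
python3 - <<'E'
from h import *
M=tcp()@G();print("scoop",M[:3,3].round(3),R.from_matrix(M[:3,:3]).as_euler('ZYX',degrees=True).round(1))
g=np.linalg.inv(G())
def T(tp,yaw,pitch,n):
    m=S([0,0,0],yaw,pitch)@g;return (np.array(tp),R.from_matrix(m[:3,:3]),n)
p=plan([T((.45,.235,.165),18,13,10)])
p=plan([T((.43,.13,.20),10,16,10)],p)
E
```

```text
scoop [0.611 0.256 0.11 ] [  5.3 -12.9   1. ]
10 dp [[3,0,-8],[2,-1,-9],[3,0,-8],[3,1,-9],[3,0,-8],[2,0,-8],[3,1,-9],[3,1,-8],[2,1,-8],[3,1,-9]]
  rot [[-0.9,0,-0.9],[-0.8,0,-0.9],[-0.9,0,-0.9],[-0.8,0,-1],[-0.9,0,-0.9],[-0.9,0,-0.9],[-0.8,0,-0.9],[-0.9,0,-0.9],[-0.8,0,-0.9],[-0.9,0,-1]]
10 dp [[1,-9,-6],[1,-10,-6],[0,-9,-6],[1,-10,-6],[0,-10,-6],[1,-9,-5],[0,-10,-6],[0,-10,-5],[0,-10,-6],[0,-10,-5]]
  rot [[0.6,-0.3,0.5],[0.6,-0.3,0.6],[0.6,-0.3,0.5],[0.6,-0.3,0.5],[0.6,-0.3,0.5],[0.6,-0.3,0.6],[0.6,-0.3,0.5],[0.6,-0.3,0.5],[0.6,-0.3,0.6],[0.7,-0.3,0.5]]
```

Call:
apply_moves --dp '[[3, 0, -8], [2, -1, -9], [3, 0, -8], [3, 1, -9], [3, 0, -8], [2, 0, -8], [3, 1, -9], [3, 1, -8], [2, 1, -8], [3, 1, -9], [0, 0, 0]]' --rot '[[-0.9, 0, -0.9], [-0.8, 0, -0.9], [-0.9, 0, -0.9], [-0.8, 0, -1], [-0.9, 0, -0.9], [-0.9, 0, -0.9], [-0.8, 0, -0.9], [-0.9, 0, -0.9], [-0.8, 0, -0.9], [-0.9, 0, -1], [0, 0, 0]]' --jaw '[-1, -1, -1, -1, -1, -1, -1, -1, -1, -1, -1]'

```text
time_s: 23.05
ee_pos: [0.4488, 0.2345, 0.1643]
tcp_rot: [[-0.644, -0.309, 0.7], [-0.21, 0.951, 0.226], [-0.736, -0.001, -0.677]]
force: [-0.3, -1.1, -3.9]
width: 0.21
grip_force: 60.0
```

```bash
cat >> h.py <<'E'
def TT(tp,yaw,pitch,n):
    m=S([0,0,0],yaw,pitch)@np.linalg.inv(G());return (np.array(tp),R.from_matrix(m[:3,:3]),n)
def rs():
    M=tcp()@G();print("scoop",M[:3,3].round(3),R.from_matrix(M[:3,:3]).as_euler('ZYX',degrees=True).round(1),"nose",(M@[.048,0,0,1])[:3].round(3),"tcp",tcp()[:3,3].round(3))
E
python3 - <<'E'
from h import *
rep();rs()
p=plan([TT((.43,.13,.21),8,16,10)])
p=plan([TT((.42,-.05,.24),-10,18,16)],p)
E
```

```text
nose [-13.9  13.2 156.3] pitch 12.9 F [-0.3 -1.1 -3.9] M [-0.3   1.01  0.05] q [ 18. -19. 137.   1.  15. -91.]
scoop [0.527 0.261 0.146] [ 18.  -12.9  -0. ] nose [0.571 0.276 0.156] tcp [0.449 0.234 0.164]
10 dp [[0,-9,-7],[0,-10,-6],[0,-9,-7],[-1,-10,-6],[0,-10,-7],[-1,-9,-6],[-1,-10,-6],[-1,-10,-6],[-1,-10,-5],[-1,-10,-6]]
  rot [[0.8,-0.3,0.7],[0.7,-0.3,0.6],[0.8,-0.3,0.7],[0.7,-0.3,0.6],[0.8,-0.3,0.7],[0.7,-0.3,0.7],[0.8,-0.4,0.6],[0.7,-0.3,0.7],[0.8,-0.3,0.6],[0.7,-0.3,0.7]]
16 dp [[0,-11,-3],[0,-11,-3],[-1,-11,-2],[0,-11,-2],[-1,-12,-3],[0,-11,-2],[-1,-11,-1],[-1,-11,-2],[-2,-12,-2],[-1,-11,-1],[-1,-11,-1],[-2,-12,-1],[-2,-11,-1],[-2,-11,0],[-2,-11,-1],[-2,-12,0]]
  rot [[0.9,-0.1,0.7],[0.9,-0.1,0.7],[0.8,-0.2,0.7],[0.9,-0.1,0.7],[0.9,-0.1,0.7],[0.9,-0.1,0.7],[0.9,-0.2,0.7],[0.9,-0.1,0.7],[0.8,-0.1,0.7],[0.9,-0.1,0.7],[0.9,-0.1,0.7],[0.9,-0.2,0.7],[0.9,-0.1,0.7],[0.9,-0.1,0.7],[0.8,-0.1,0.7],[0.9,-0.1,0.7]]
```

```bash
python3 - <<'E'
from h import *
p=plan([TT((.44,.19,.30),14,15,12)])
p=plan([TT((.48,.01,.31),-9,16,18)],p)
E
```

```text
12 dp [[-7,-3,-9],[-7,-4,-9],[-7,-3,-9],[-7,-3,-9],[-8,-4,-9],[-7,-3,-9],[-7,-3,-8],[-8,-4,-9],[-7,-3,-9],[-7,-4,-8],[-8,-3,-9],[-7,-3,-9]]
  rot [[0.2,-0.2,0.2],[0.3,-0.1,0.2],[0.2,-0.2,0.3],[0.3,-0.2,0.2],[0.2,-0.2,0.2],[0.3,-0.1,0.2],[0.2,-0.2,0.3],[0.3,-0.2,0.2],[0.2,-0.2,0.2],[0.3,-0.1,0.2],[0.2,-0.2,0.3],[0.3,-0.2,0.2]]
18 dp [[0,-10,-1],[-1,-11,0],[0,-10,0],[-1,-10,0],[-1,-10,0],[-1,-11,0],[-1,-10,1],[-1,-10,1],[-2,-10,1],[-1,-10,1],[-2,-10,1],[-2,-10,1],[-2,-10,2],[-2,-10,1],[-2,-10,2],[-3,-10,2],[-2,-9,3],[-3,-10,2]]
  rot [[1,-0.1,0.8],[1,0,0.8],[0.9,-0.1,0.9],[1,0,0.8],[1,-0.1,0.8],[1,0,0.8],[0.9,-0.1,0.8],[1,0,0.9],[1,-0.1,0.8],[1,0,0.8],[1,-0.1,0.8],[0.9,0,0.8],[1,-0.1,0.9],[1,0,0.8],[1,-0.1,0.8],[0.9,0,0.8],[1,-0.1,0.8],[1,-0.1,0.9]]
```

Call:
apply_moves --dp '[[-7, -3, -9], [-7, -4, -9], [-7, -3, -9], [-7, -3, -9], [-8, -4, -9], [-7, -3, -9], [-7, -3, -8], [-8, -4, -9], [-7, -3, -9], [-7, -4, -8], [-8, -3, -9], [-7, -3, -9], [0, 0, 0]]' --rot '[[0.2, -0.2, 0.2], [0.3, -0.1, 0.2], [0.2, -0.2, 0.3], [0.3, -0.2, 0.2], [0.2, -0.2, 0.2], [0.3, -0.1, 0.2], [0.2, -0.2, 0.3], [0.3, -0.2, 0.2], [0.2, -0.2, 0.2], [0.3, -0.1, 0.2], [0.2, -0.2, 0.3], [0.3, -0.2, 0.2], [0, 0, 0]]' --jaw '[-1, -1, -1, -1, -1, -1, -1, -1, -1, -1, -1, -1, -1]'

```text
time_s: 24.35
ee_pos: [0.4411, 0.1905, 0.3028]
tcp_rot: [[-0.627, -0.241, 0.741], [-0.157, 0.971, 0.183], [-0.763, -0.002, -0.646]]
force: [0.5, -0.1, -2.3]
width: 0.207
grip_force: 60.0
```

```bash
python3 - <<'E'
from h import *
rep();rs()
p=plan([TT((.48,.01,.31),-9,16,18)])
E
```

```text
nose [-22.9 -38.9 300.1] pitch 15.3 F [ 0.5 -0.1 -2.3] M [-0.18  1.03  0.02] q [ 12. -39. 131.   2.  38. -93.]
scoop [0.521 0.212 0.287] [ 14.  -15.3  -0. ] nose [0.566 0.223 0.3  ] tcp [0.441 0.191 0.303]
18 dp [[0,-10,0],[0,-11,-1],[-1,-10,0],[0,-10,0],[-1,-10,0],[-1,-10,1],[-1,-11,0],[-1,-10,1],[-1,-10,1],[-1,-10,1],[-2,-10,1],[-2,-10,2],[-2,-10,1],[-2,-10,2],[-2,-10,2],[-2,-10,2],[-2,-10,2],[-3,-9,3]]
  rot [[1,0,0.8],[1,-0.1,0.8],[0.9,0,0.9],[1,0,0.8],[1,-0.1,0.8],[1,0,0.8],[0.9,-0.1,0.8],[1,0,0.8],[1,0,0.9],[1,-0.1,0.8],[0.9,0,0.8],[1,0,0.8],[1,-0.1,0.8],[1,0,0.9],[1,0,0.8],[0.9,-0.1,0.8],[1,0,0.8],[1,0,0.8]]
```

Call:
apply_moves --dp '[[0, -10, 0], [0, -11, -1], [-1, -10, 0], [0, -10, 0], [-1, -10, 0], [-1, -10, 1], [-1, -11, 0], [-1, -10, 1], [-1, -10, 1], [-1, -10, 1], [-2, -10, 1], [-2, -10, 2], [-2, -10, 1], [-2, -10, 2], [-2, -10, 2], [-2, -10, 2], [-2, -10, 2], [-3, -9, 3]]' --rot '[[1, 0, 0.8], [1, -0.1, 0.8], [0.9, 0, 0.9], [1, 0, 0.8], [1, -0.1, 0.8], [1, 0, 0.8], [0.9, -0.1, 0.8], [1, 0, 0.8], [1, 0, 0.9], [1, -0.1, 0.8], [0.9, 0, 0.8], [1, 0, 0.8], [1, -0.1, 0.8], [1, 0, 0.9], [1, 0, 0.8], [0.9, -0.1, 0.8], [1, 0, 0.8], [1, 0, 0.8]]' --jaw '[-1, -1, -1, -1, -1, -1, -1, -1, -1, -1, -1, -1, -1, -1, -1, -1, -1, -1]'

```text
time_s: 26.15
ee_pos: [0.4797, 0.0095, 0.3076]
tcp_rot: [[-0.632, 0.158, 0.759], [0.099, 0.988, -0.122], [-0.769, -0.002, -0.64]]
force: [0.1, 0.5, -3.9]
width: 0.209
grip_force: 60.0
```

```bash
python3 - <<'E'
from h import *
rep();rs()
p=plan([TT((.485,-.195,.28),-32,14,18)])
print()
def N(nose,yaw,pitch,n):
    M=S([0,0,0],yaw,pitch);M[:3,3]=np.array(nose)-M[:3,:3]@[.048,0,0];return M,n
r=np.radians(-32);J=np.array([.612,-.274]);u=np.array([np.cos(r),np.sin(r)])
p=splan([N([*(J-.02*u),.13],-32,5,10)],p)
print(p[0]);q=splan([N([*(J-.01*u),.105],-32,-25,8),N([*(J-.005*u),.085],-32,-55,8)],p)
print(q[0])
E
```

```text
nose [ 1.000e-01 -2.739e+02  3.060e+02] pitch 15.8 F [ 0.1  0.5 -3.9] M [0.19 1.07 0.02] q [ -9. -39. 131.   0.  38. -90.]
scoop [ 0.562 -0.002  0.293] [ -9.  -15.8  -0.1] nose [ 0.608 -0.01   0.306] tcp [0.48  0.009 0.308]
18 dp [[0,-11,3],[0,-11,2],[-1,-11,3],[-1,-11,4],[0,-11,3],[-1,-11,3],[-1,-11,4],[-2,-11,4],[-1,-10,4],[-2,-11,4],[-2,-10,5],[-1,-11,4],[-3,-10,5],[-2,-10,5],[-2,-10,5],[-3,-10,5],[-2,-10,6],[-3,-9,5]]
  rot [[1,0.1,0.8],[0.9,0.1,0.9],[1,0.1,0.8],[1,0.1,0.8],[0.9,0.1,0.9],[1,0.1,0.8],[1,0.1,0.8],[0.9,0.1,0.9],[1,0.1,0.8],[0.9,0.1,0.8],[1,0.1,0.9],[1,0.1,0.8],[0.9,0.1,0.8],[1,0.1,0.9],[1,0.1,0.8],[0.9,0.1,0.8],[1,0.1,0.9],[1,0.1,0.8]]

10 dp [[9,0,8],[9,0,9],[9,0,9],[8,0,9],[9,-1,9],[8,0,9],[9,0,9],[8,0,10],[8,0,9],[7,0,10]]
  rot [[0,0.9,0],[0,0.9,0],[0,0.9,0],[0,0.9,0],[0,0.9,0],[0,0.9,0],[0,0.9,0],[0,0.9,0],[0,0.9,0],[0,0.9,0]]
[ 0.48730329 -0.1976104   0.15594223]
8 dp [[-7,0,0],[-6,0,-1],[-7,0,-1],[-6,0,-1],[-6,0,-2],[-6,0,-3],[-6,0,-2],[-6,0,-3]]
  rot [[0,3.7,0],[0,3.8,0],[0,3.7,0],[0,3.8,0],[0,3.7,0],[0,3.8,0],[0,3.7,0],[0,3.8,-0.1]]
8 dp [[-8,0,-1],[-8,0,-1],[-7,0,-2],[-8,0,-3],[-7,0,-3],[-7,0,-3],[-7,0,-4],[-7,0,-4]]
  rot [[0,3.7,0],[0,3.8,0],[0,3.7,0],[0,3.8,0],[0,3.7,0],[-0.1,3.8,0],[0,3.7,0],[0,3.8,0]]
[ 0.57237704 -0.25063161  0.20751465]
```

Call:
apply_moves --dp '[[0, -11, 3], [0, -11, 2], [-1, -11, 3], [-1, -11, 4], [0, -11, 3], [-1, -11, 3], [-1, -11, 4], [-2, -11, 4], [-1, -10, 4], [-2, -11, 4], [-2, -10, 5], [-1, -11, 4], [-3, -10, 5], [-2, -10, 5], [-2, -10, 5], [-3, -10, 5], [-2, -10, 6], [-3, -9, 5], [0, 0, 0]]' --rot '[[1, 0.1, 0.8], [0.9, 0.1, 0.9], [1, 0.1, 0.8], [1, 0.1, 0.8], [0.9, 0.1, 0.9], [1, 0.1, 0.8], [1, 0.1, 0.8], [0.9, 0.1, 0.9], [1, 0.1, 0.8], [0.9, 0.1, 0.8], [1, 0.1, 0.9], [1, 0.1, 0.8], [0.9, 0.1, 0.8], [1, 0.1, 0.9], [1, 0.1, 0.8], [0.9, 0.1, 0.8], [1, 0.1, 0.9], [1, 0.1, 0.8], [0, 0, 0]]' --jaw '[-1, -1, -1, -1, -1, -1, -1, -1, -1, -1, -1, -1, -1, -1, -1, -1, -1, -1, -1]'

```text
time_s: 28.05
ee_pos: [0.4853, -0.1947, 0.2797]
tcp_rot: [[-0.564, 0.53, 0.634], [0.351, 0.848, -0.397], [-0.748, -0.002, -0.664]]
force: [-0.3, 0.6, -3.3]
width: 0.209
grip_force: 60.0
```

Call:
apply_moves --dp '[[9, 0, 8], [9, 0, 9], [9, 0, 9], [8, 0, 9], [9, -1, 9], [8, 0, 9], [9, 0, 9], [8, 0, 10], [8, 0, 9], [7, 0, 10], [0, 0, 0], [0, 0, 0]]' --rot '[[0, 0.9, 0], [0, 0.9, 0], [0, 0.9, 0], [0, 0.9, 0], [0, 0.9, 0], [0, 0.9, 0], [0, 0.9, 0], [0, 0.9, 0], [0, 0.9, 0], [0, 0.9, 0], [0, 0, 0], [0, 0, 0]]' --jaw '[-1, -1, -1, -1, -1, -1, -1, -1, -1, -1, -1, -1]'

```text
time_s: 29.25
ee_pos: [0.4877, -0.1967, 0.1557]
tcp_rot: [[-0.656, 0.529, 0.538], [0.407, 0.849, -0.337], [-0.635, -0.002, -0.773]]
force: [-0.0, -0.3, -3.6]
width: 0.209
grip_force: 60.0
```

```bash
python3 - <<'E'
from h import *
from plant import optics
rep();rs()
b=optics.snapshot("top");np.savez("t10.npz",**b)
cv2.imwrite("pics/t10.png",cv2.resize(b["img"][140:240,260:370,::-1],(660,600),interpolation=cv2.INTER_CUBIC))
def N(nose,yaw,pitch,n):
    M=S([0,0,0],yaw,pitch);M[:3,3]=np.array(nose)-M[:3,:3]@[.048,0,0];return M,n
r=np.radians(-32);J=np.array([.612,-.274]);u=np.array([np.cos(r),np.sin(r)])
q=splan([N([*(J-.025*u),.10],-32,-25,8),N([*(J-.02*u),.085],-32,-55,8)])
E
```

```text
nose [ -31.4 -525.2  129.8] pitch 5.0 F [-0.  -0.3 -3.6] M [0.51 0.77 0.03] q [-31. -13. 129.  -2.  24. -88.]
scoop [ 0.555 -0.237  0.126] [-31.9  -5.   -0. ] nose [ 0.596 -0.263  0.13 ] tcp [ 0.488 -0.197  0.156]
8 dp [[-5,0,-1],[-4,0,-1],[-5,0,-2],[-4,-1,-1],[-4,0,-2],[-5,0,-3],[-4,0,-2],[-3,0,-3]]
  rot [[0,3.8,0],[0,3.7,0],[0,3.8,0],[0,3.7,0],[0,3.8,0.1],[0,3.7,0],[0,3.8,0],[0,3.7,0]]
8 dp [[-8,0,-1],[-8,0,-3],[-8,0,-2],[-7,0,-3],[-7,0,-4],[-8,0,-4],[-6,0,-4],[-7,0,-5]]
  rot [[0,3.8,0],[0,3.7,0],[0,3.8,0],[0,3.7,0],[0,3.8,0],[0,3.7,0],[0,3.8,0],[0,3.7,0]]
```

View pics/t10.png

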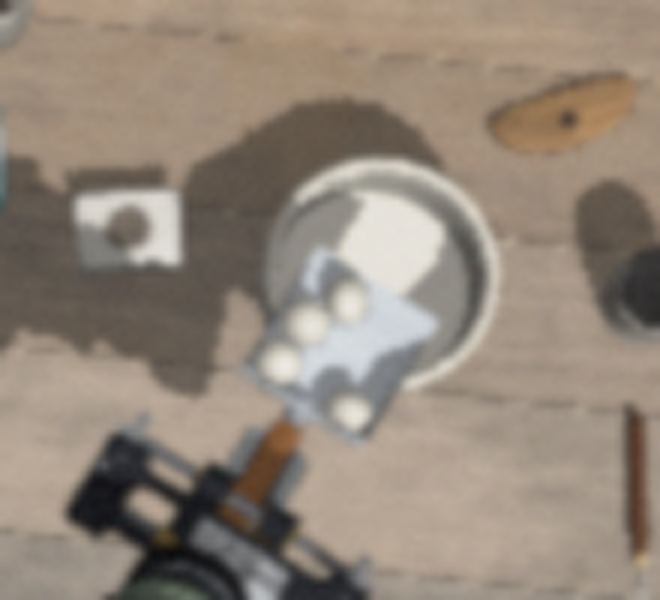

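All four pebbles are in the pan, with the nose over the jar (jar centre about (385,270)). Now tip them.

Call:
apply_moves --dp '[[-5, 0, -1], [-4, 0, -1], [-5, 0, -2], [-4, -1, -1], [-4, 0, -2], [-5, 0, -3], [-4, 0, -2], [-3, 0, -3], [-8, 0, -1], [-8, 0, -3], [-8, 0, -2], [-7, 0, -3], [-7, 0, -4], [-8, 0, -4], [-6, 0, -4], [-7, 0, -5], [0, 0, 0], [0, 0, 0], [0, 0, 0], [0, 0, 0]]' --rot '[[0, 3.8, 0], [0, 3.7, 0], [0, 3.8, 0], [0, 3.7, 0], [0, 3.8, 0.1], [0, 3.7, 0], [0, 3.8, 0], [0, 3.7, 0], [0, 3.8, 0], [0, 3.7, 0], [0, 3.8, 0], [0, 3.7, 0], [0, 3.8, 0], [0, 3.7, 0], [0, 3.8, 0], [0, 3.7, 0], [0, 0, 0], [0, 0, 0], [0, 0, 0], [0, 0, 0]]' --jaw '[-1, -1, -1, -1, -1, -1, -1, -1, -1, -1, -1, -1, -1, -1, -1, -1, -1, -1, -1, -1]'

```text
time_s: 31.3
ee_pos: [0.5594, -0.2423, 0.2083]
tcp_rot: [[-0.795, 0.53, -0.296], [0.497, 0.848, 0.184], [0.349, -0.001, -0.937]]
force: [-1.0, -0.5, -2.2]
width: 0.208
grip_force: 60.0
```

```bash
python3 - <<'E'
from h import *
rep();rs()
def N(nose,yaw,pitch,n):
    M=S([0,0,0],yaw,pitch);M[:3,3]=np.array(nose)-M[:3,:3]@[.048,0,0];return M,n
p=splan([N([.58,-.25,.17],-30,-30,8)])
# lay down pose: original spot
p=plan([TT((.48,-.05,.22),-12,0,15)],p)
E
```

```text
nose [ -32.3 -525.7   85.8] pitch -54.9 F [-1.  -0.5 -2.2] M [-0.15 -0.25 -0.01] q [-32.  31.  65.   0. 105. -90.]
scoop [ 0.572 -0.248  0.125] [-32.1  54.9  -0. ] nose [ 0.595 -0.263  0.086] tcp [ 0.559 -0.242  0.208]
8 dp [[10,0,-4],[10,0,-4],[10,0,-4],[10,0,-6],[9,0,-5],[9,1,-6],[9,0,-7],[8,0,-7]]
  rot [[0,-3.1,-0.3],[0.1,-3.1,-0.2],[0,-3.1,-0.3],[0,-3.1,-0.2],[0.1,-3.1,-0.3],[0,-3.2,-0.2],[0.1,-3.1,-0.3],[0,-3.1,-0.2]]
15 dp [[7,8,2],[6,9,3],[7,8,2],[6,9,1],[7,9,2],[6,9,2],[6,9,1],[6,9,1],[6,9,2],[5,9,1],[6,10,0],[5,9,1],[5,10,1],[5,10,0],[5,9,1]]
  rot [[-0.4,-2,-1.1],[-0.4,-2,-1.2],[-0.4,-1.9,-1.1],[-0.4,-2,-1.2],[-0.4,-2,-1.1],[-0.4,-2,-1.2],[-0.4,-2,-1.1],[-0.4,-2,-1.1],[-0.4,-2,-1.2],[-0.4,-1.9,-1.1],[-0.4,-2,-1.2],[-0.5,-2,-1.1],[-0.4,-2,-1.2],[-0.4,-2,-1.1],[-0.4,-2,-1.1]]
```

Call:
apply_moves --dp '[[10, 0, -4], [10, 0, -4], [10, 0, -4], [10, 0, -6], [9, 0, -5], [9, 1, -6], [9, 0, -7], [8, 0, -7], [0, 0, 0]]' --rot '[[0, -3.1, -0.3], [0.1, -3.1, -0.2], [0, -3.1, -0.3], [0, -3.1, -0.2], [0.1, -3.1, -0.3], [0, -3.2, -0.2], [0.1, -3.1, -0.3], [0, -3.1, -0.2], [0, 0, 0]]' --jaw '[-1, -1, -1, -1, -1, -1, -1, -1, -1]'

```text
time_s: 32.2
ee_pos: [0.5008, -0.2056, 0.2646]
tcp_rot: [[-0.864, 0.499, 0.068], [0.498, 0.866, -0.04], [-0.079, -0.001, -0.997]]
force: [0.4, 0.5, -1.7]
width: 0.207
grip_force: 60.0
```

Call:
apply_moves --dp '[[7, 8, 2], [6, 9, 3], [7, 8, 2], [6, 9, 1], [7, 9, 2], [6, 9, 2], [6, 9, 1], [6, 9, 1], [6, 9, 2], [5, 9, 1], [6, 10, 0], [5, 9, 1], [5, 10, 1], [5, 10, 0], [5, 9, 1], [0, 0, 0]]' --rot '[[-0.4, -2, -1.1], [-0.4, -2, -1.2], [-0.4, -1.9, -1.1], [-0.4, -2, -1.2], [-0.4, -2, -1.1], [-0.4, -2, -1.2], [-0.4, -2, -1.1], [-0.4, -2, -1.1], [-0.4, -2, -1.2], [-0.4, -1.9, -1.1], [-0.4, -2, -1.2], [-0.5, -2, -1.1], [-0.4, -2, -1.2], [-0.4, -2, -1.1], [-0.4, -2, -1.1], [0, 0, 0]]' --jaw '[-1, -1, -1, -1, -1, -1, -1, -1, -1, -1, -1, -1, -1, -1, -1, -1]'

```text
time_s: 33.8
ee_pos: [0.4779, -0.0492, 0.2167]
tcp_rot: [[-0.81, 0.207, 0.548], [0.172, 0.978, -0.115], [-0.56, 0.001, -0.828]]
force: [-0.3, 0.2, -1.2]
width: 0.208
grip_force: 60.0
```

```bash
python3 - <<'E'
from h import *
from plant import optics
rep();rs()
b=optics.snapshot("top");np.savez("t11.npz",**b);W=cloud(b).reshape(-1,3)
k=W[(np.hypot(W[:,0]-.612,W[:,1]+.274)<.1)];rim=k[k[:,2]>.068]
print("jar rim",cv2.minEnclosingCircle(rim[:,:2].astype(np.float32)*1000))
W3=cloud(b)
m=((np.hypot(W3[...,0]-.612,W3[...,1]+.274)<.066)&(W3[...,2]>.018)&(W3[...,2]<.06)).astype(np.uint8)
n,l,st,c=cv2.connectedComponentsWithStats(m,connectivity=4)
for i in range(1,n):
    if st[i,4]>5:print(st[i,4],W3[l==i].mean(0).round(3),W3[l==i].max(0).round(3),W3[l==i].min(0).round(3))
M=tcp()@G();Q=(W-M[:3,3])@M[:3,:3]*1000
f=Q[(abs(Q[:,0])<44)&(abs(Q[:,1])<40)&(Q[:,2]<60)&(Q[:,2]>-20)];print("pan interior n",len(f),"z pct",np.percentile(f[:,2],[1,50,99]),"slopes",np.polyfit(f[:,0],f[:,2],1),np.polyfit(f[:,1],f[:,2],1))
E
```

```text
nose [ -13.2 -337.   179.1] pitch -0.4 F [-0.3  0.2 -1.2] M [ 0.11  0.58 -0.04] q [ -19.  -25.  127.    6.   44. -100.]
scoop [ 0.552 -0.064  0.179] [-11.9   0.4   0.1] nose [ 0.599 -0.073  0.179] tcp [ 0.478 -0.049  0.217]
jar rim ((611.0645751953125, -274.0687255859375), 77.00704193115234)
83 [ 0.64  -0.31   0.032] [ 0.662 -0.287  0.043] [ 0.617 -0.335  0.019]
43 [ 0.611 -0.289  0.029] [ 0.626 -0.275  0.037] [ 0.6   -0.305  0.018]
44 [ 0.575 -0.27   0.029] [ 0.589 -0.255  0.043] [ 0.562 -0.283  0.018]
pan interior n 498 z pct [-9.47264171  1.76459601 16.97174676] slopes [-0.01829029  1.93750774] [6.20506790e-04 1.92293544e+00]
```

```bash
python3 - <<'E'
from h import *
p=splan([(S([.53,.01,.08],4,1),13),(S([.53,.01,.012],4,1),6),(S([.53,.01,.001],4,1),4)])
print(p[0])
E
```

```text
13 dp [[7,4,5],[6,3,5],[7,4,5],[7,4,5],[6,4,5],[7,3,5],[6,4,6],[6,4,5],[6,4,5],[7,4,5],[6,5,6],[6,4,5],[6,4,6]]
  rot [[-0.7,-0.1,-1],[-0.7,-0.1,-1],[-0.7,-0.1,-1],[-0.7,-0.1,-1.1],[-0.7,-0.1,-1],[-0.7,-0.1,-1],[-0.7,-0.1,-1],[-0.7,-0.1,-1],[-0.7,-0.1,-1],[-0.7,-0.1,-1],[-0.7,-0.1,-1.1],[-0.7,0,-1],[-0.6,-0.1,-1]]
6 dp [[7,0,9],[6,0,9],[7,0,9],[6,0,10],[7,0,9],[6,0,9]]
  rot [[0,0,0],[0,0,0],[0,0,0],[0,0,0],[0,0,0],[0,0,0]]
4 dp [[2,0,2],[1,0,2],[2,0,3],[2,0,2]]
  rot [[0,0,0],[0,0,0],[0,0,0],[0,0,0]]
[0.45341115 0.00327514 0.03604451]
```

Call:
apply_moves --dp '[[7, 4, 5], [6, 3, 5], [7, 4, 5], [7, 4, 5], [6, 4, 5], [7, 3, 5], [6, 4, 6], [6, 4, 5], [6, 4, 5], [7, 4, 5], [6, 5, 6], [6, 4, 5], [6, 4, 6], [7, 0, 9], [6, 0, 9], [7, 0, 9], [6, 0, 10], [7, 0, 9], [6, 0, 9], [0, 0, 0]]' --rot '[[-0.7, -0.1, -1], [-0.7, -0.1, -1], [-0.7, -0.1, -1], [-0.7, -0.1, -1.1], [-0.7, -0.1, -1], [-0.7, -0.1, -1], [-0.7, -0.1, -1], [-0.7, -0.1, -1], [-0.7, -0.1, -1], [-0.7, -0.1, -1], [-0.7, -0.1, -1.1], [-0.7, 0, -1], [-0.6, -0.1, -1], [0, 0, 0], [0, 0, 0], [0, 0, 0], [0, 0, 0], [0, 0, 0], [0, 0, 0], [0, 0, 0]]' --jaw '[-1, -1, -1, -1, -1, -1, -1, -1, -1, -1, -1, -1, -1, -1, -1, -1, -1, -1, -1, -1]'

```text
time_s: 35.85
ee_pos: [0.4558, 0.0022, 0.0476]
tcp_rot: [[-0.813, -0.068, 0.579], [-0.056, 0.998, 0.038], [-0.58, -0.002, -0.815]]
force: [0.1, 0.4, -2.8]
width: 0.211
grip_force: 60.0
```

Call:
apply_moves --dp '[[2, 0, 2], [1, 0, 2], [2, 0, 3], [2, 0, 2], [0, 0, 0], [0, 0, 0]]' --rot '[[0, 0, 0], [0, 0, 0], [0, 0, 0], [0, 0, 0], [0, 0, 0], [0, 0, 0]]' --jaw '[-1, -1, -1, -1, -1, -1]'

```text
time_s: 36.45
ee_pos: [0.4553, 0.0024, 0.0373]
tcp_rot: [[-0.811, -0.069, 0.581], [-0.058, 0.998, 0.038], [-0.582, -0.003, -0.813]]
force: [0.4, 0.1, -2.9]
width: 0.211
grip_force: 60.0
```

```bash
python3 - <<'E'
from h import *
rep();rs()
E
```

```text
nose [ -26.1 -250.     3.1] pitch 1.1 F [ 0.4  0.1 -2.9] M [-0.    0.63  0.02] q [ -22.   -6.  141.   51.   19. -161.]
scoop [0.532 0.009 0.002] [ 3.9 -1.1 -0.1] nose [0.58  0.012 0.003] tcp [0.455 0.002 0.037]
```

Call:
apply_moves --dp '[[-2, 0, 2], [-2, 0, 2], [-2, 0, 2], [0, 0, 0]]' --rot '[[0, 0.3, 0], [0, 0.3, 0], [0, 0.3, 0], [0, 0, 0]]' --jaw '[-1, -1, -1, -1]'

```text
time_s: 36.85
ee_pos: [0.4645, 0.0029, 0.0362]
tcp_rot: [[-0.82, -0.069, 0.568], [-0.059, 0.998, 0.037], [-0.57, -0.004, -0.822]]
force: [0.6, 0.1, -2.6]
width: 0.208
grip_force: 60.0
```

```bash
python3 - <<'E'
from h import *
rep();rs()
E
```

```text
nose [-1.740e+01 -2.502e+02  1.000e-01] pitch 0.3 F [ 0.6  0.1 -2.6] M [0.04 0.6  0.02] q [ -21.   -4.  139.   47.   19. -157.]
scoop [ 0.54   0.009 -0.   ] [ 4.  -0.3 -0.1] nose [0.588 0.013 0.   ] tcp [0.465 0.003 0.036]
```

Call:
apply_moves --dp '[[0.6, 0, 0.8], [0, 0, 0], [0, 0, 0], [0, 0, 0], [0, 0, 0], [0, 0, 0], [0, 0, 0], [0, 0, 0], [0, 0, 0]]' --rot '[[0, 0, 0], [0, 0, 0], [0, 0, 0], [0, 0, 0], [0, 0, 0], [0, 0, 0], [0, 0, 0], [0, 0, 0], [0, 0, 0]]' --jaw '[-1, -1, -0.4, -0.2, 0, 0.2, 0.3, 0.3, 0.3]'

```text
time_s: 37.75
ee_pos: [0.4635, 0.003, 0.0346]
tcp_rot: [[-0.82, -0.069, 0.568], [-0.058, 0.998, 0.037], [-0.569, -0.003, -0.822]]
force: [0.1, -0.6, 0.1]
width: 0.649
grip_force: 0.0
```

Call:
apply_moves --dp '[[-5, 0, -3], [-9, 0, -6], [-11, 0, -8], [-12, 0, -9], [-12, 0, -9], [-12, 0, -10], [-10, 0, -14], [-8, 0, -18], [-5, 0, -20], [-2, 0, -22], [0, 0, -24], [0, 0, -20], [0, 0, 0]]' --rot '[[0, 0, 0], [0, 0, 0], [0, 0, 0], [0, 0, 0], [0, 1, 0], [0, 3, 0], [0, 4, 0], [0, 5, 0], [0, 5, 0], [0, 5, 0], [0, 5, 0], [0, 4, 0], [0, 0, 0]]' --jaw '[0.3, 0.3, 0.3, 0.3, 0.3, 0.3, 0.3, 0.3, 0.3, 0.3, 0.3, 0.3, 0.3]'

```text
time_s: 39.05
ee_pos: [0.4781, 0.004, 0.2318]
tcp_rot: [[-0.996, -0.069, 0.053], [-0.07, 0.998, -0.001], [-0.053, -0.005, -0.999]]
force: [0.5, -0.7, -0.0]
width: 0.652
grip_force: 0.0
```

```bash
python3 - <<'E'
from h import *
from plant import optics
rep()
b=optics.snapshot("scene");np.savez("s12.npz",**b);W=cloud(b).reshape(-1,3)
M=S([.54,.009,0],4);Q=(W-M[:3,3])@M[:3,:3]*1000
f=Q[(abs(Q[:,0])<44)&(abs(Q[:,1])<38)&(Q[:,2]<60)&(Q[:,2]>-20)];print(len(f),np.percentile(f[:,2],[2,50,98]))
a=Q[(Q[:,0]>-170)&(Q[:,0]<70)&(abs(Q[:,1])<60)&(Q[:,2]>9)&(Q[:,2]<105)];print(a.min(0),a.max(0))
c=f[(f[:,0]>-25)&(f[:,2]<12)];print(np.linalg.lstsq(np.c_[c[:,:2],np.ones(len(c))],c[:,2],rcond=None)[0])
print("lid",prof("s12",-55,55,70,125,12))
E
```

```text
nose [ -41.3 -250.1  135.8] pitch -31.4 F [ 0.5 -0.7 -0. ] M [ 0.05 -0.03  0.02] q [ -10.   -4.  102.    1.   79. -104.]
193 [ 0.08876947  4.32413134 34.76808141]
[-146.62586598  -51.04089369    9.03750294] [40.1841554  45.8191044  95.30956237]
[ 3.49380019e-03 -9.77817559e-04  4.07130981e+00]
lid [(70, 3, 36, 64), (82, -1, 68, 124), (94, 0, 125, 181), (106, 0, 87, 185), (118, -1, 1, 4)]
```

```bash
python3 - <<'E'
from plant import workorder
print(workorder.finish_job())
E
```

```text
the job is handed in; nothing more can be done
None
```

The job is handed in. The lid was levered up and stands open, all four pebbles are in the mill jar with the jar unmoved, and the scoop lies flat and right way up on the bench, at about 39 s of the 72 s allowed. The scoop's and the jar's final state were confirmed by depth measurement. The lid's top was partly hidden by the gripper in the last view, and I did not re-measure the bystanders at the end.

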